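# Put the grind-gauge and drawdown kit away

### The job

The fineness-of-grind test is finished: clear the bench by putting every piece where it is kept. Lay the grind gauge and its scraper flat in their own pockets of the large two-pocket wooden block and the film applicator flat in the small one-pocket wooden block, and stand the two loose sample vials upright, right down, in the two empty wells of the grey vial rack. Leave the glass beaker standing where it is.

Things in the scene. Friction and masses are not known exactly. Their poses are not given: they have to be found in the camera images.
- gauge: grind gauge: flat pale grey steel bar 60 x 170 x 13 mm (x, y, z), 0.6 to 0.95 kg, lying flat on the worktop. Origin: centre of its underside; y runs along its length, z up. Take it across the 60 mm width at mid-length. Either end may face either way in its pocket.
- scraper: scraper of the gauge: flat pale steel blade with two rounded corners 38 x 90 x 6 mm (x, y, z), 0.16 kg, lying flat. Origin: centre of its underside; y along its length, z up. Take it across the 38 mm width at mid-length. Either way round will do.
- applicator: film applicator: open rectangular steel frame 50 x 84 x 22 mm (x, y, z), walls 10 to 12 mm thick, 0.24 to 0.4 kg, lying flat. Origin: centre of its underside (in the open middle); y along its length, z up. Take it across the 50 mm outside width at mid-length. Either way round will do.
- vial_a: loose sample vial, round, 25 mm diameter, 67 mm tall with its cap (the top 11 mm; a blue cap), standing upright on the worktop, about 22 g. Origin: centre of its foot, z up along its axis. It may go in either empty well.
- vial_b: loose sample vial of the same size, 25 mm diameter, 67 mm tall (white cap, brownish content), standing upright on the worktop, about 22 g. Origin: centre of its foot, z up along its axis. It may go in either empty well.
- gauge_block: fixed light wooden block, 150 x 200 x 16 mm (x, y, z); origin: centre of its underside. Two felt-lined pockets, lengths along y: gauge pocket 74 x 184 mm centred at x = -30, y = 0; scraper pocket 52 x 104 mm centred at x = +41, y = 0. Pocket floors 6 mm above the underside, walls 10 mm higher. A finger groove, y = -28 to +28, open at both sides, crosses block and pockets along x at floor level.
- applicator_block: fixed light wooden block, 84 x 118 x 16 mm (x, y, z); origin: centre of its underside. One felt-lined pocket 64 x 98 mm at its middle, length along y, for the film applicator. Pocket floor 6 mm above the underside, walls 10 mm higher. A finger groove, y = -28 to +28 mm, open at both sides, crosses it along x at floor level.
- vial_rack: fixed grey plastic rack, 56 x 150 x 36 mm (x, y, z); origin: centre of its underside. Three round wells in a row at y = -47, 0 and +47 mm (x = 0), 33 mm in diameter with a 4 mm countersunk mouth, 28 mm deep (floor 8 mm above the underside): a vial stands 39 mm proud of the rack. The well at y = +47 holds a vial at the start; those at y = -47 and 0 are empty.
- pot_in_clamp: white mixing pot, 116 mm diameter, 141 mm tall, fixed: clamped under the lab disperser. Origin: centre of its underside. Nothing to do with it: an obstacle. The disperser's 13 mm spindle rises from the pot's middle to its big motor, from 0.25 m above the worktop; rails 46 mm high with clamp posts to 0.16 m run along x about 0.23 m to either side of it. Do not swing the arm or gripper through them.
- glass_beaker: clear glass beaker with a white bottom, 68 mm diameter, 72 mm tall, standing upright on the worktop among the loose things. Origin: centre of its underside. To be left standing where it is.

How it is judged:
By the outcome, as a careful person would: the job done as asked, in the order asked, and still so for the second after the job is handed in, with the robot touching nothing.
It also fails if it takes over 131 s, if anything falls off the work surface, if the arm or the gripper's body presses on something with over 40 N, if the wrist force passes 120 N, or if a joint passes its speed limit or range.

### The arm

A 6-joint arm with a two-finger parallel gripper is mounted at the origin on a cart in front of the work surface, level with it; the furniture and walls round the work are solid. World frame = base frame: x ahead of the robot, y to its left, z up, the work surface at z = 0. Lengths are in m, angles in degrees, forces in N, time in s.
With the tool pointing down it reaches from about 0.25 to 0.725 m from the base axis. Payload 4 kg.
Tool frame: the origin (TCP) lies at the very end of the fingers, on their centre line; the grasp point (between the pads) lies 19 mm behind it; z points along the fingers, y is the direction in which the jaws open and shut (so a half turn about z gives the same grasp; the last joint's range is limited). The gripper opens to 85 mm and grips with 20 to 120 N. Pads are 22 mm wide; open, the fingers measure 114 mm over their backs; the gripper's body (76 mm by 85 mm) begins 54 mm behind the grasp point. The pads swing forward as they close: fully open they stand 13 mm farther back than shut.
Start: joints at [69.5, 13.785, 0.286, 76.501, 0, 90], TCP at [0.175, 0.468, 0.231] pointing down, gripper open.
Joint ranges: [-155.79, 155.79], [-60.16, 107.12], [-62.33, 73.08], [-114, 123.19], [-81.49, 82.49], [-180, 180]. Speed limits (degrees/s): [159.86, 159.86, 180, 180, 180, 180].

### API

Orientations are given as [roll, pitch, yaw] about the fixed x, y, z axes, in that order (R = Rz(yaw) Ry(pitch) Rx(roll)).
In Python, from cell import get_obs, vision, order gives the robot as it stands.
- The arm moves only by the shell command python3 -m crank 'ROWS' [OPENING] [FORCE]. ROWS is JSON, a list of rows, each a list of 6 numbers: the shift along the tool's x, y, z in m, then the turn, a rotation vector about the tool's x, y, z in rad. In form: [[tx, ty, tz, ax, ay, az], ...]. A call has exactly 8 rows; each row shifts and turns the commanded pose from where the row before left it, along the tool's axes as they then stand; what a row does not reach is not made up. A row lasts 1/12 s, in which the tool goes at most 41.7 mm and 7.16 degrees, less where a joint would pass 70% of its speed; a pose out of reach is approached as far as the arm can. A call is refused whole if a number of a shift passes 0.0417 or a number of a turn 0.125, either way. A call with a gripper value outside its range is refused whole. OPENING is the finger opening in m, from 0 to 0.0854, set as the call begins (- or left out, the last holds). The fingers move at their own pace and stop on an object; FORCE is the grip in N (left out, the last holds). Time passes only in rows, so rows that do not move let the fingers close, or fill a call up. It gives the time, the measured TCP pose, the force and the opening at its end, in the units of the state.
- get_obs(): the state, without advancing time (a new reading comes with each control period).
- vision.snapshot(name): name is "scene" or "top"; returns the picture (384x512x3 uint8, red, green, blue); there is no depth.
- vision.camera_info(name): a dict with "fx", "fy", "cx", "cy" (pixels), "origin" and "orientation" of the camera in the world. Camera axes: x right, y down, z forward; pixel columns grow to the right and rows downward; lengths in m; the calibration is good to about 2 mm. A picture is of the moment at which its call begins. camera_info takes no time and is no camera call.
- order.job_done(): hands the job in, once; it reports no verdict.
The state is a dict: "t": time; "joint_positions": joint angles; "qvel": joint speeds; "joint_torque": joint torques, N m; "position": TCP position; "tool_rot": TCP orientation; "contact_force": force on the tool from outside, world axes, zero at the start; "ft_torque": the same for the moment, N m; "width": finger opening in m.
Only numpy, scipy, OpenCV 4.12 (cv2) and the standard library are available. Lean on these libraries where they do the work, as an engineer would, in place of code of your own. Each camera call takes 0.05 s, during which the arm holds its last target.

## Working session

There is one attempt and no reset: what is moved stays moved. The work goes in short steps, Python scripts to look and compute and a shell command to move; the robot and the scene stay as the last step left them, time stands still between calls to the robot, and variables do not carry over. Pictures are saved under pics/ and viewed, and the job is handed in when it is done.

```bash
ls; mkdir -p pics; python3 - <<'E'
from cell import get_obs, vision, order
import cv2
print(get_obs())
for n in ("scene","top"):
    print(n,vision.camera_info(n))
    im=vision.snapshot(n)
    cv2.imwrite(f"pics/{n}0.png",cv2.resize(im[:,:,::-1],(800,600),interpolation=cv2.INTER_CUBIC)); cv2.imwrite(f"raw_{n}0.png",im[:,:,::-1])
E
```

```text
pics
{'t': 0.0, 'joint_positions': array([6.94982945e+01, 1.38312706e+01, 2.12700594e-01, 7.65007035e+01,
       1.05286528e-03, 9.00006700e+01]), 'qvel': array([-0.03570861,  0.01206386, -0.01740535,  0.01382049,  0.1052686 ,
       -0.05465606]), 'joint_torque': array([-9.04466178e-04, -3.72318184e+01,  2.52408868e+01,  1.68199110e-02,
       -1.35879832e-04, -3.91775956e-06]), 'position': array([0.17489044, 0.46773922, 0.23041429]), 'tool_rot': array([-1.79880727e+02, -1.05146832e-03,  1.59497622e+02]), 'contact_force': array([ 0.35851459, -0.20536804, -0.36473801]), 'ft_torque': array([-0.00710709, -0.05286389, -0.04366879]), 'width': 0.0854551133502456}
scene {'fx': 410.63131250157085, 'fy': 410.63131250157085, 'cx': 254.08424438595492, 'cy': 186.0756399097101, 'origin': array([-0.04035483, -0.81931808,  0.54223708]), 'orientation': array([-116.21201848,   -1.4903563 ,  -35.25474066])}
top {'fx': 374.2158012873837, 'fy': 374.2158012873837, 'cx': 257.24692218755615, 'cy': 192.10994017330407, 'origin': array([ 0.34789928, -0.00998226,  1.02090221]), 'orientation': array([-169.01435965,   -0.48560473,  -89.28954466])}
```

View pics/scene0.png

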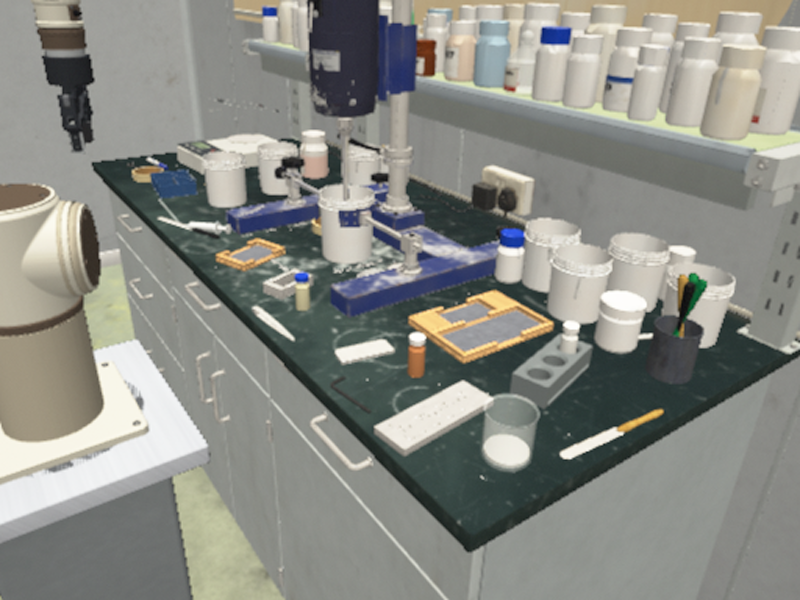

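View pics/top0.png

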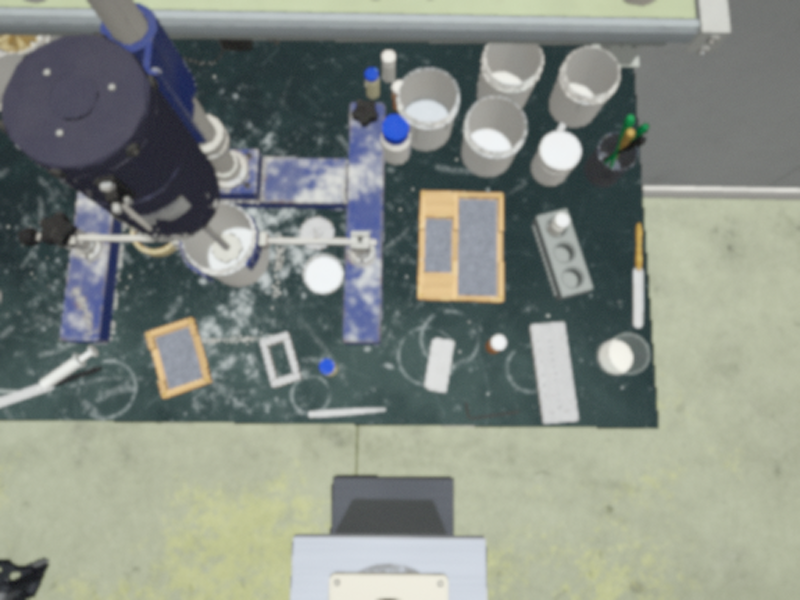

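```bash
cat > h.py <<'E'
import numpy as np, cv2
from scipy.spatial.transform import Rotation as R
from cell import get_obs, vision
def cam(n):
    i=vision.camera_info(n)
    K=np.array([[i['fx'],0,i['cx']],[0,i['fy'],i['cy']],[0,0,1.]])
    Rm=R.from_euler('xyz',i['orientation'],degrees=True).as_matrix()
    return K,Rm,np.array(i['origin'])
def proj(n,P):
    K,Rm,o=cam(n); p=(np.atleast_2d(P)-o)@Rm@K.T
    return p[:,:2]/p[:,2:]
def unproj(n,uv,z):
    K,Rm,o=cam(n); uv=np.atleast_2d(np.array(uv,float))
    d=np.c_[uv,np.ones(len(uv))]@np.linalg.inv(K).T@Rm.T
    return o+d*((z-o[2])/d[:,2])[:,None]
def rect(n,im,x0,x1,y0,y1,z,s=2):
    # output: up=+x, left=+y ; s px per mm
    W=int((y1-y0)*1000*s);H=int((x1-x0)*1000*s)
    src=proj(n,[[x1,y1,z],[x1,y0,z],[x0,y0,z],[x0,y1,z]]).astype(np.float32)
    dst=np.float32([[0,0],[W,0],[W,H],[0,H]])
    return cv2.warpPerspective(im,cv2.getPerspectiveTransform(src,dst),(W,H),flags=cv2.INTER_CUBIC)
def grid(im,x1,y1,s,step=.05):
    H,W=im.shape[:2]
    k=0
    for v in np.arange(-1,1,step):
        r=(x1-v)*1000*s; c=(y1-v)*1000*s
        if 0<=r<H: cv2.line(im,(0,int(r)),(W,int(r)),(0,255,255),1); cv2.putText(im,f"{v:.2f}",(0,int(r)-2),0,.4,(0,255,0),1)
        if 0<=c<W: cv2.line(im,(int(c),0),(int(c),H),(0,255,255),1); cv2.putText(im,f"{v:.2f}",(int(c)+2,10),0,.4,(0,255,0),1)
    return im
E
python3 - <<'E'
from h import *
for n in("top","scene"):
    im=cv2.imread(f"raw_{n}0.png")
    for nm,z,(x0,x1,y0,y1) in (("R",.012,(.25,.55,-.40,0.)),("L",.012,(.25,.55,-.05,.35))):
        cv2.imwrite(f"pics/{n}{nm}.png",grid(rect(n,im,x0,x1,y0,y1,z),x1,y1,2))
E
```

```text
(no output)
```

View pics/topR.png

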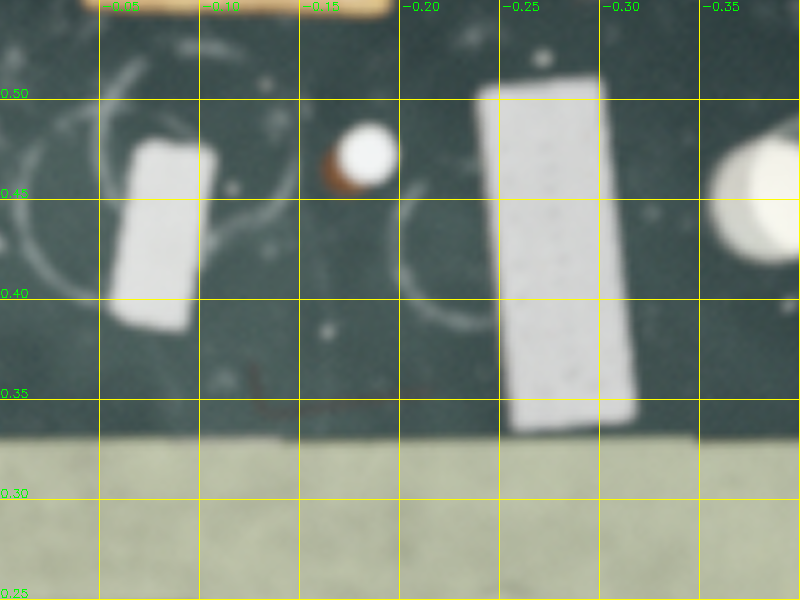

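View pics/topL.png

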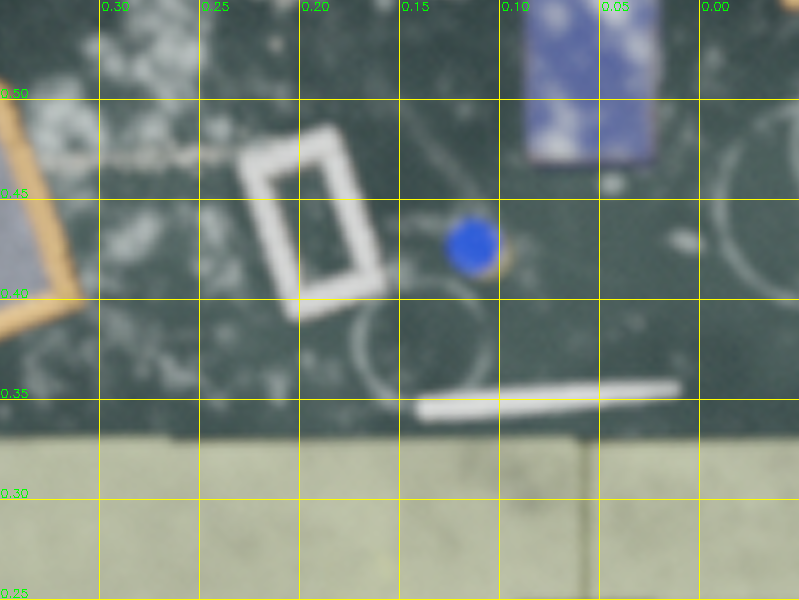

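View pics/sceneR.png

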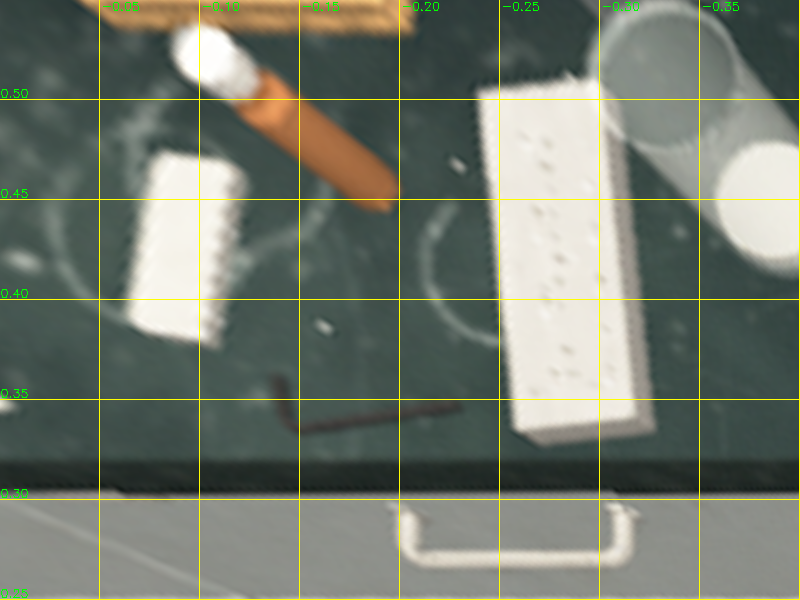

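View pics/sceneL.png

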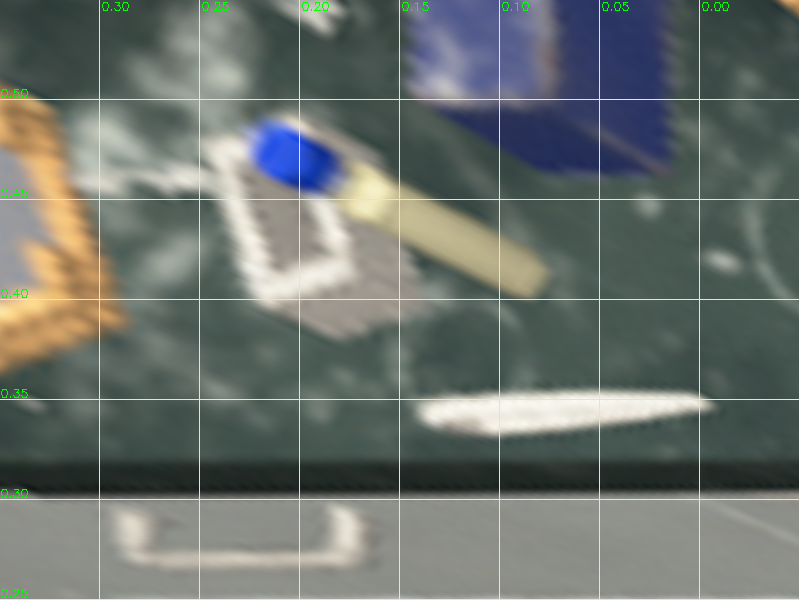

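```bash
python3 - <<'E'
from h import *
im=cv2.imread("raw_top0.png")
s=4
def seg(name,z,box,f,fill=True):
    x0,x1,y0,y1=box
    r=rect("top",im,x0,x1,y0,y1,z,s); hsv=cv2.cvtColor(r,cv2.COLOR_BGR2HSV).astype(int)
    m=f(r.astype(int),hsv).astype(np.uint8)
    c,_=cv2.findContours(m,cv2.RETR_EXTERNAL,cv2.CHAIN_APPROX_NONE)
    c=max(c,key=cv2.contourArea)
    (cx,cy),(w,h),a=cv2.minAreaRect(c)
    b=cv2.boxPoints(((cx,cy),(w,h),a))
    P=np.c_[x1-b[:,1]/1000/s,y1-b[:,0]/1000/s]
    L=P[1]-P[0],P[2]-P[1]; l=max(L,key=np.linalg.norm)
    M=cv2.moments(c)
    print(name,"ctr",np.round([x1-cy/1000/s,y1-cx/1000/s],4),"mom",np.round([x1-M['m01']/M['m00']/1000/s,y1-M['m10']/M['m00']/1000/s],4),"size",np.round(np.array([w,h])/s,1),"long dir deg",round(np.degrees(np.arctan2(l[1],l[0]))%180,1))
    cv2.drawContours(r,[b.astype(int)],0,(0,0,255),1); cv2.imwrite(f"pics/seg_{name}.png",r)
br=lambda r,h:(r.min(2)>135)
seg("gauge",.013,(.336,.53,-.34,-.22),br)
seg("scraper",.006,(.36,.5,-.12,-.03),br)
seg("applicator",.022,(.37,.51,.14,.26),br)
wood=lambda r,h:(h[...,0]<25)&(h[...,1]>70)&(h[...,2]>110)
seg("gblock",.016,(.49,.73,-.22,-.02),wood)
seg("ablock",.016,(.35,.52,.25,.4),wood)
seg("vial_a",.067,(.36,.5,.06,.16),lambda r,h:(h[...,0]>100)&(h[...,0]<125)&(h[...,1]>150)&(r[...,0]>120))
seg("vial_b",.067,(.41,.5,-.22,-.12),lambda r,h:(r.min(2)>165))
r=rect("top",im,.48,.68,-.36,-.16,.036,3);cv2.imwrite("pics/rack.png",grid(r,.68,-.16,3,.02))
im2=cv2.imread("raw_scene0.png")
r=rect("scene",im2,.48,.68,-.36,-.16,.036,3);cv2.imwrite("pics/rack2.png",grid(r,.68,-.16,3,.02))
r=rect("top",im,.49,.69,-.22,-.02,.016,3);cv2.imwrite("pics/gb.png",grid(r,.69,-.02,3,.02))
r=rect("scene",im2,.49,.69,-.22,-.02,.016,3);cv2.imwrite("pics/gb2.png",grid(r,.69,-.02,3,.02))
a=cv2.imread("pics/seg_gauge.png")
for f in("scraper","applicator","gblock","ablock","vial_a","vial_b"):
  b=cv2.imread(f"pics/seg_{f}.png"); print(f,b.shape)
E
python3 - <<'E'
import cv2,numpy as np
def row(fs):
    ims=[cv2.imread("pics/"+f) for f in fs]
    return np.hstack([cv2.resize(i,(int(i.shape[1]*300/i.shape[0]),300)) for i in ims])
a=row(["seg_gauge.png","seg_scraper.png","seg_gblock.png"]);b=row(["seg_applicator.png","seg_ablock.png"])
W=max(a.shape[1],b.shape[1]);print(W)
cv2.imwrite("pics/m1.png",np.vstack([np.pad(i,((0,0),(0,W-i.shape[1]),(0,0))) for i in(a,b)]))
a=np.hstack([cv2.resize(cv2.imread("pics/"+f),(400,400),interpolation=cv2.INTER_AREA) for f in("rack.png","rack2.png")])
cv2.imwrite("pics/m2.png",a)
a=np.hstack([cv2.resize(cv2.imread("pics/"+f),(400,400),interpolation=cv2.INTER_AREA) for f in("gb.png","gb2.png")])
cv2.imwrite("pics/m3.png",a)
E
```

```text
gauge ctr [ 0.4228 -0.2779] mom [ 0.4231 -0.2779] size [174.2  64.4] long dir deg 6.0
scraper ctr [ 0.4332 -0.0828] mom [ 0.4333 -0.0813] size [48.4 95.9] long dir deg 171.4
applicator ctr [0.4397 0.189 ] mom [0.4376 0.1916] size [93.9 61.7] long dir deg 18.9
gblock ctr [ 0.6365 -0.1192] mom [ 0.6323 -0.0955] size [157.2 189.9] long dir deg 179.0
ablock ctr [0.4393 0.3671] mom [0.4347 0.3563] size [124.8  90.6] long dir deg 19.8
vial_a ctr [0.4227 0.107 ] mom [0.4231 0.1074] size [20.  22.5] long dir deg 131.5
vial_b ctr [ 0.466  -0.1745] mom [ 0.4659 -0.1745] size [26.5 26.5] long dir deg 0.0
scraper (560, 360, 3)
applicator (560, 480, 3)
gblock (960, 800, 3)
ablock (680, 600, 3)
vial_a (560, 400, 3)
vial_b (360, 400, 3)
627
```

View pics/m1.png

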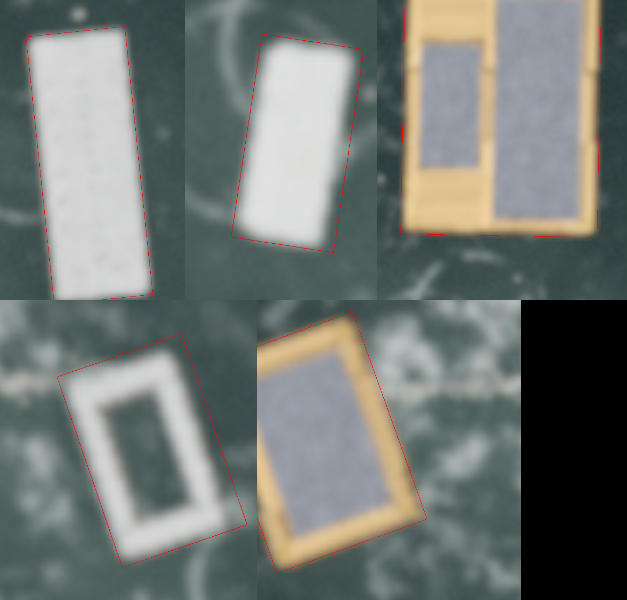

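View pics/m2.png

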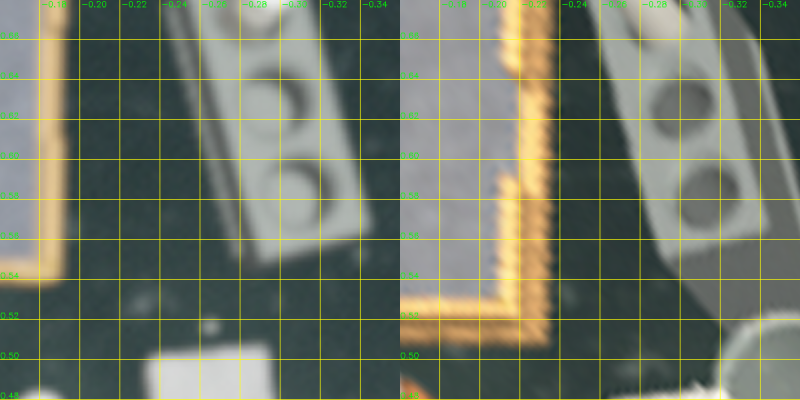

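View pics/m3.png

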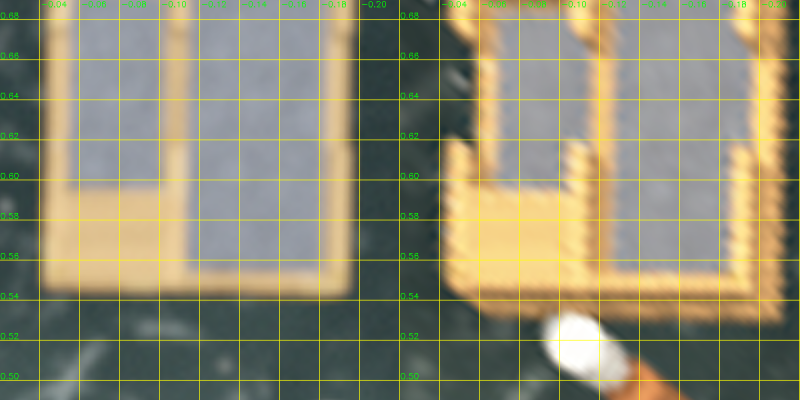

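```bash
cat > fit.py <<'E'
from h import *
from scipy.optimize import minimize
def samp(img,uv):
    return cv2.remap(img,uv[:,0].astype(np.float32)[None],uv[:,1].astype(np.float32)[None],cv2.INTER_LINEAR)[0].astype(float)
def rectpts(w,l,off,n=60):
    t=np.linspace(-.42,.42,n)
    a=np.r_[np.c_[t*w*1000,np.full(n,l*500+off)],np.c_[t*w*1000,np.full(n,-l*500-off)],np.c_[np.full(n,w*500+off),t*l*1000],np.c_[np.full(n,-w*500-off),t*l*1000]]/1000
    return a
def score(p,w,l,z,ims,inner=None):
    x,y,a=p; c,s=np.cos(a),np.sin(a); M=np.array([[c,-s],[s,c]])
    tot=0
    for n,im in ims.items():
        g=[]
        for off in(-2,2):
            q=rectpts(w,l,off)@M.T+[x,y]
            g.append(samp(im,proj(n,np.c_[q,np.full(len(q),z)])))
        d=np.abs(g[0]-g[1]).sum(1)
        tot+=np.minimum(d,200).mean()
    return -tot
def fit(p0,w,l,z,ims):
    best=None
    for dx in(-4,0,4):
        for dy in(-4,0,4):
            r=minimize(score,[p0[0]+dx/1e3,p0[1]+dy/1e3,np.radians(p0[2])],args=(w,l,z,ims),method='Nelder-Mead',options=dict(initial_simplex=np.array([[p0[0]+dx/1e3,p0[1]+dy/1e3,np.radians(p0[2])]]*4)+np.array([[0,0,0],[.004,0,0],[0,.004,0],[0,0,.04]]),maxiter=150))
            if best is None or r.fun<best.fun: best=r
    x,y,a=best.x
    return np.round([x,y],4),round(np.degrees(a),2),round(best.fun,1)
E
python3 - <<'E'
from fit import *
I={n:cv2.imread(f"raw_{n}0.png") for n in("top","scene")}
for nm,p,w,l,z in (("gauge",(.423,-.278,-84),.06,.17,.013),("scraper",(.432,-.082,81.5),.038,.09,.006),("applicator",(.44,.19,-71),.05,.084,.022),("gblock",(.645,-.11,90),.15,.2,.016),("ablock",(.437,.355,-70),.084,.118,.016),("rack",(.629,-.2997,-75.5),.056,.15,.036)):
    print(nm,fit(p,w,l,z,I),"| top",fit(p,w,l,z,{"top":I["top"]}),"| scene",fit(p,w,l,z,{"scene":I["scene"]}))
# pot / beaker
sc=512/800
print("pot rim px->", unproj("top",[[222*sc,240*sc]],.141))
print("beaker base top", unproj("top",[[622*sc,356*sc]],.0),"scene",unproj("scene",[[507*sc,451*sc]],.0))
print("vials top: a",unproj("top",[[327*sc,367*sc]],.067),"b",unproj("top",[[498*sc,343*sc]],.067))
print("vials scene cap top a",unproj("scene",[[301*sc,276*sc]],.067),"b",unproj("scene",[[417*sc,338*sc]],.067))
E
```

```text
Traceback (most recent call last):
  File "fit.py", line 24, in fit
    r=minimize(score,[p0[0]+dx/1e3,p0[1]+dy/1e3,np.radians(p0[2])],args=(w,l,z,ims),method='Nelder-Mead',options=dict(initial_simplex=np.array([[p0[0]+dx/1e3,p0[1]+dy/1e3,np.radians(p0[2])]]*4)+np.array([[0,0,0],[.004,0,0],[0,.004,0],[0,0,.04]]),maxiter=150))
  File "fit.py", line 16, in score
    g.append(samp(im,proj(n,np.c_[q,np.full(len(q),z)])))
                     ~~~~^^^^^^^^^^^^^^^^^^^^^^^^^^^^^^
  File "h.py", line 10, in proj
    K,Rm,o=cam(n); p=(np.atleast_2d(P)-o)@Rm@K.T
           ~~~^^^
  File "h.py", line 5, in cam
    i=vision.camera_info(n)
ValueError: time passes only in moves, steps and waits
```

```bash
sed -i 's/^def cam(n):/import functools\n@functools.lru_cache(None)\ndef cam(n):/' h.py
cat > f1.py <<'E'
from fit import *
I={n:cv2.imread(f"raw_{n}0.png") for n in("top","scene")}
for nm,p,w,l,z in (("gauge",(.423,-.278,-84),.06,.17,.013),("scraper",(.432,-.082,81.5),.038,.09,.006),("applicator",(.44,.19,-71),.05,.084,.022),("gblock",(.645,-.11,90),.15,.2,.016),("ablock",(.437,.355,-70),.084,.118,.016),("rack",(.629,-.2997,-75.5),.056,.15,.036)):
    print(nm,fit(p,w,l,z,I),"| top",fit(p,w,l,z,{"top":I["top"]}),"| scene",fit(p,w,l,z,{"scene":I["scene"]}))
sc=512/800
print("pot rim px->", unproj("top",[[222*sc,240*sc]],.141))
print("beaker base top", unproj("top",[[622*sc,356*sc]],.0),"scene",unproj("scene",[[507*sc,451*sc]],.0))
print("vials top: a",unproj("top",[[327*sc,367*sc]],.067),"b",unproj("top",[[498*sc,343*sc]],.067))
print("vials scene cap top a",unproj("scene",[[301*sc,276*sc]],.067),"b",unproj("scene",[[417*sc,338*sc]],.067))
E
python3 f1.py
```

```text
gauge (array([ 0.4227, -0.2792]), np.float64(-83.85), np.float64(-363.0)) | top (array([ 0.423 , -0.2784]), np.float64(-83.87), np.float64(-174.5)) | scene (array([ 0.4224, -0.2797]), np.float64(-83.95), np.float64(-192.7))
scraper (array([ 0.4333, -0.0812]), np.float64(80.22), np.float64(-338.8)) | top (array([ 0.4333, -0.0812]), np.float64(80.3), np.float64(-165.8)) | scene (array([ 0.4322, -0.0811]), np.float64(80.41), np.float64(-173.2))
applicator (array([0.4365, 0.1913]), np.float64(-71.78), np.float64(-251.5)) | top (array([0.4377, 0.1917]), np.float64(-71.97), np.float64(-154.7)) | scene (array([0.4349, 0.1903]), np.float64(-73.08), np.float64(-102.7))
gblock (array([ 0.646 , -0.1198]), np.float64(88.85), np.float64(-285.7)) | top (array([ 0.6463, -0.1197]), np.float64(88.81), np.float64(-152.6)) | scene (array([ 0.6459, -0.12  ]), np.float64(89.02), np.float64(-133.9))
ablock (array([0.4395, 0.3674]), np.float64(-70.24), np.float64(-190.5)) | top (array([0.4401, 0.3673]), np.float64(-70.08), np.float64(-118.5)) | scene (array([0.4384, 0.3669]), np.float64(-70.39), np.float64(-73.8))
rack (array([ 0.6303, -0.2975]), np.float64(-74.47), np.float64(-270.9)) | top (array([ 0.6298, -0.298 ]), np.float64(-74.25), np.float64(-142.1)) | scene (array([ 0.6307, -0.2973]), np.float64(-74.49), np.float64(-130.7))
pot rim px-> [[0.61046239 0.26656846 0.141     ]]
beaker base top [[ 0.45196881 -0.40289052  0.        ]] scene [[ 0.45854441 -0.38164214  0.        ]]
vials top: a [[0.42090162 0.10457386 0.067     ]] b [[ 0.46379355 -0.17426094  0.067     ]]
vials scene cap top a [[0.41886358 0.09901897 0.067     ]] b [[ 0.46161547 -0.18123368  0.067     ]]
```

```bash
cat > g.py <<'E'
import sys
from h import *
o=get_obs(); x,y,z,yaw=map(float,sys.argv[1:5])
Rc=R.from_euler('xyz',o['tool_rot'],degrees=True); Rt=R.from_euler('xyz',[180,0,yaw],degrees=True)
d=np.array([x,y,z])-o['position']
print("t",round(o['t'],2),"pos",np.round(o['position'],4),"rot",np.round(o['tool_rot'],2),"w",round(o['width'],4),"F",np.round(o['contact_force'],1),"j",np.round(o['joint_positions'],1))
print("shift in cur axes",np.round(Rc.inv().apply(d),4),"| shift after turn",np.round(Rt.inv().apply(d),4),"| turn(rad)",np.round((Rc.inv()*Rt).as_rotvec(),3))
E
python3 g.py .4227 -.2792 .15 186.15;python3 g.py .4227 -.2792 .15 6.15
```

```text
t 0.1 pos [0.1749 0.4678 0.2305] rot [-179.89   -0.    159.5 ] w 0.0852 F [-0.4  0.5 -1.2] j [69.5 13.8  0.2 76.5  0.  90. ]
shift in cur axes [-0.4937 -0.6127  0.0816] | shift after turn [-0.1664 -0.7692  0.0805] | turn(rad) [-0.002 -0.    -0.465]
t 0.1 pos [0.1749 0.4678 0.2305] rot [-179.89   -0.    159.5 ] w 0.0852 F [-0.4  0.5 -1.2] j [69.5 13.8  0.2 76.5  0.  90. ]
shift in cur axes [-0.4937 -0.6127  0.0816] | shift after turn [0.1664 0.7692 0.0805] | turn(rad) [-1.000e-03  3.000e-03  2.676e+00]
```

```bash
python3 -m crank '[[0,0,0,0,0,-0.116],[0,0,0,0,0,-0.116],[0,0,0,0,0,-0.116],[0,0,0,0,0,-0.117],[-0.004,-0.02,0.002,0,0,0],[-0.0083,-0.0385,0.004,0,0,0],[-0.0083,-0.0385,0.004,0,0,0],[-0.0083,-0.0385,0.004,0,0,0]]' 0.074 60; python3 -m crank '[[-0.0083,-0.0385,0.004,0,0,0],[-0.0083,-0.0385,0.004,0,0,0],[-0.0083,-0.0385,0.004,0,0,0],[-0.0083,-0.0385,0.004,0,0,0],[-0.0083,-0.0385,0.004,0,0,0],[-0.0083,-0.0385,0.004,0,0,0],[-0.0083,-0.0385,0.004,0,0,0],[-0.0083,-0.0385,0.004,0,0,0]]';python3 g.py .4227 -.2792 .10 186.15
```

```text
t: 0.77
position: [0.2182, 0.3351, 0.2165]
tool_rot: [-179.9, -0.0, -173.8]
contact_force: [0.7, -0.2, 0.3]
width: 0.0739
t: 1.43
position: [0.3171, 0.0357, 0.1852]
tool_rot: [180.0, 0.0, -173.8]
contact_force: [0.9, 0.4, 0.3]
width: 0.0742
t 1.43 pos [0.3171 0.0357 0.1852] rot [ 1.7999e+02  3.0000e-02 -1.7384e+02] w 0.0742 F [0.9 0.4 0.3] j [  6.4  -5.3 -27.8  67.6   0.    0.3]
shift in cur axes [-0.0712 -0.3244  0.0851] | shift after turn [-0.0713 -0.3244  0.0852] | turn(rad) [0. 0. 0.]
```

```bash
python3 -m crank '[[-0.008,-0.037,0.004,0,0,0],[-0.008,-0.037,0.004,0,0,0],[-0.008,-0.037,0.004,0,0,0],[-0.008,-0.037,0.004,0,0,0],[-0.008,-0.037,0.004,0,0,0],[-0.008,-0.037,0.004,0,0,0],[-0.008,-0.037,0.004,0,0,0],[-0.008,-0.037,0.004,0,0,0]]';python3 g.py .4227 -.2792 .03 186.15
```

```text
t: 2.1
position: [0.4124, -0.2518, 0.1527]
tool_rot: [180.0, -0.0, -173.9]
contact_force: [0.6, 0.6, 0.4]
width: 0.0739
t 2.1 pos [ 0.4124 -0.2518  0.1527] rot [ 1.7996e+02 -3.0000e-02 -1.7390e+02] w 0.0739 F [0.6 0.6 0.4] j [-31.4  14.8 -10.5  64.7   0.  -37.5]
shift in cur axes [-0.0074 -0.0285  0.1226] | shift after turn [-0.0073 -0.0284  0.1227] | turn(rad) [ 0.001 -0.001 -0.001]
```

```bash
python3 -m crank '[[-0.0036,-0.0145,0,0,0,0],[-0.0036,-0.0145,0.01,0,0,0],[0,0,0.025,0,0,0],[0,0,0.03,0,0,0],[0,0,0.03,0,0,0],[0,0,0.018,0,0,0],[0,0,0.01,0,0,0],[0,0,0,0,0,0]]';python3 g.py .4227 -.2792 -.001 186.15; python3 - <<'E'
from h import *
a=[vision.snapshot(n)[:,:,::-1] for n in("top","scene")]
cv2.imwrite("pics/a1.png",np.hstack([cv2.resize(a[0][180:300,320:440],(400,400)),cv2.resize(a[1][200:330,220:350],(400,400))]))
E
```

```text
t: 2.77
position: [0.4209, -0.2766, 0.0277]
tool_rot: [179.8, -0.3, -173.9]
contact_force: [-0.7, -0.5, 1.0]
width: 0.0741
t 2.77 pos [ 0.4209 -0.2766  0.0277] rot [ 179.79   -0.26 -173.86] w 0.0741 F [-0.7 -0.5  1. ] j [-33.3  25.1 -16.8  48.5   0.  -39.5]
shift in cur axes [-0.0017 -0.0028  0.0287] | shift after turn [-0.0016 -0.0027  0.0287] | turn(rad) [ 0.004 -0.004 -0.   ]
```

View pics/a1.png

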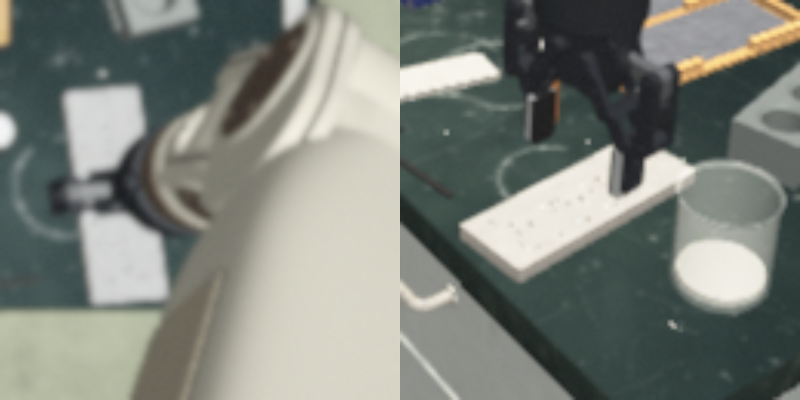

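```bash
python3 -m crank '[[-0.0016,-0.0027,0.004,0,0,0],[0,0,0.006,0,0,0],[0,0,0.004,0,0,0],[0,0,0.002,0,0,0],[0,0,0.002,0,0,0],[0,0,0.002,0,0,0],[0,0,0.002,0,0,0],[0,0,0,0,0,0]]';python3 g.py .4227 -.2792 -.001 186.15
```

```text
t: 3.53
position: [0.4245, -0.2803, 0.0079]
tool_rot: [180.0, -0.0, -173.9]
contact_force: [-0.9, -0.2, 0.4]
width: 0.0746
t 3.53 pos [ 0.4245 -0.2803  0.0079] rot [ 1.7998e+02 -3.0000e-02 -1.7386e+02] w 0.0746 F [-0.9 -0.2  0.4] j [-33.4  26.9 -17.4  45.7  -0.  -39.6]
shift in cur axes [0.0016 0.0012 0.0089] | shift after turn [0.0017 0.0012 0.0089] | turn(rad) [ 0.    -0.001 -0.   ]
```

```bash
python3 -m crank '[[0.0016,0.0012,0.001,0,0,0],[0,0,0.0015,0,0,0],[0,0,0.0015,0,0,0],[0,0,0.001,0,0,0],[0,0,0.001,0,0,0],[0,0,0.001,0,0,0],[0,0,0.0005,0,0,0],[0,0,0,0,0,0]]' - 60;python3 -m crank '[[0,0,0,0,0,0],[0,0,0,0,0,0],[0,0,0,0,0,0],[0,0,0,0,0,0],[0,0,0,0,0,0],[0,0,0,0,0,0],[0,0,0,0,0,0],[0,0,0,0,0,0]]' 0.05 90;python3 g.py .4227 -.2792 -.001 186.15
```

```text
t: 4.2
position: [0.423, -0.2794, 0.0007]
tool_rot: [180.0, -0.0, -173.9]
contact_force: [0.6, 0.2, 0.0]
width: 0.074
t: 4.87
position: [0.4231, -0.279, 0.0017]
tool_rot: [180.0, 0.0, -173.8]
contact_force: [-1.9, 2.2, 7.4]
width: 0.0567
t 4.87 pos [ 0.4231 -0.279   0.0017] rot [ 1.7997e+02  3.0000e-02 -1.7385e+02] w 0.0567 F [-1.9  2.2  7.4] j [-33.4  27.3 -18.1  44.7   0.  -39.6]
shift in cur axes [ 0.0004 -0.0001  0.0027] | shift after turn [ 0.0004 -0.0001  0.0027] | turn(rad) [0.001 0.001 0.   ]
```

```bash
python3 - <<'E'
from h import *
a=[vision.snapshot(n)[:,:,::-1] for n in("top","scene")]
cv2.imwrite("pics/a2.png",np.hstack([cv2.resize(a[0][180:300,320:440],(400,400)),cv2.resize(a[1][200:330,220:350],(400,400))]))
print(get_obs()['width'],get_obs()['contact_force'])
E
```

```text
0.05722637904287348 [-1.248998    2.01988928  6.67609792]
```

View pics/a2.png

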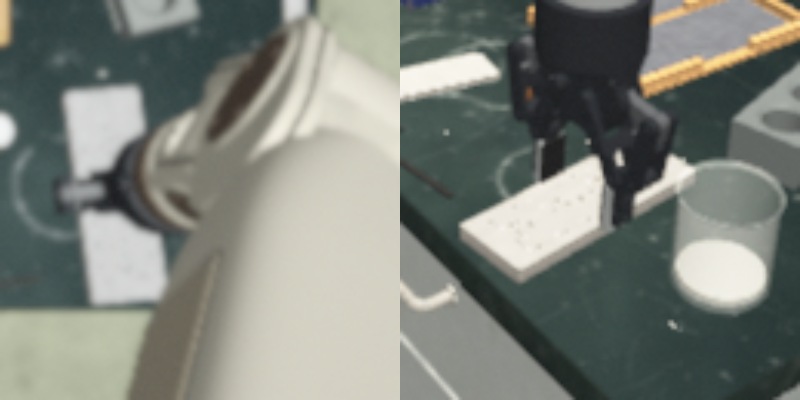

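```bash
python3 -m crank '[[0,0,-0.001,0,0,0],[0,0,-0.002,0,0,0],[0,0,-0.004,0,0,0],[0,0,-0.01,0,0,0],[0,0,-0.015,0,0,0],[0,0,-0.02,0,0,0],[0,0,-0.02,0,0,0],[0,0,-0.02,0,0,0]]'; python3 -m crank '[[0,0,-0.01,0,0,0.02],[0,0,-0.01,0,0,0.02],[0,0,-0.005,0,0,0.02],[0,0,0,0,0,0.02],[0,0,0,0,0,0.02],[0,0,0,0,0,0.02],[0,0,0,0,0,0.008],[0,0,0,0,0,0]]'; python3 g.py .6454 -.1498 .10 178.85; python3 - <<'E'
from h import *
sc=512/800
for z in(.08,.1,.12,.14): print(z,unproj("top",[[493*sc,174*sc],[396*sc,162*sc],[425*sc,148*sc]],z).round(3).tolist())
print("scene base of pots",unproj("scene",[[577*sc,322*sc],[510*sc,281*sc],[620*sc,350*sc],[552*sc,290*sc]],0).round(3).tolist())
a=[vision.snapshot(n)[:,:,::-1] for n in("top","scene")]
cv2.imwrite("pics/a3.png",cv2.resize(a[1],(800,600)))
E
```

```text
t: 5.63
position: [0.4224, -0.2791, 0.0937]
tool_rot: [180.0, -0.1, -173.9]
contact_force: [-0.6, -0.1, -6.7]
width: 0.057
t: 6.3
position: [0.4225, -0.2791, 0.1168]
tool_rot: [179.9, -0.1, 178.8]
contact_force: [-0.0, -0.3, -7.2]
width: 0.0572
t 6.3 pos [ 0.4225 -0.2791  0.1168] rot [ 1.7994e+02 -1.0000e-01  1.7878e+02] w 0.0572 F [-0.  -0.3 -7.2] j [-33.4  19.2 -10.2  60.8  -0.  -32.2]
shift in cur axes [-0.2202  0.134   0.0166] | shift after turn [-0.2203  0.1337  0.0168] | turn(rad) [ 0.001 -0.002 -0.001]
0.08 [[0.753, -0.169, 0.08], [0.772, -0.002, 0.08], [0.799, -0.052, 0.08]]
0.1 [[0.744, -0.166, 0.1], [0.763, -0.003, 0.1], [0.789, -0.051, 0.1]]
0.12 [[0.736, -0.162, 0.12], [0.754, -0.003, 0.12], [0.78, -0.05, 0.12]]
0.14 [[0.727, -0.159, 0.14], [0.745, -0.003, 0.14], [0.77, -0.049, 0.14]]
scene base of pots [[0.805, -0.2, 0.0], [0.824, -0.012, 0.0], [0.79, -0.303, 0.0], [0.865, -0.086, 0.0]]
```

View pics/a3.png

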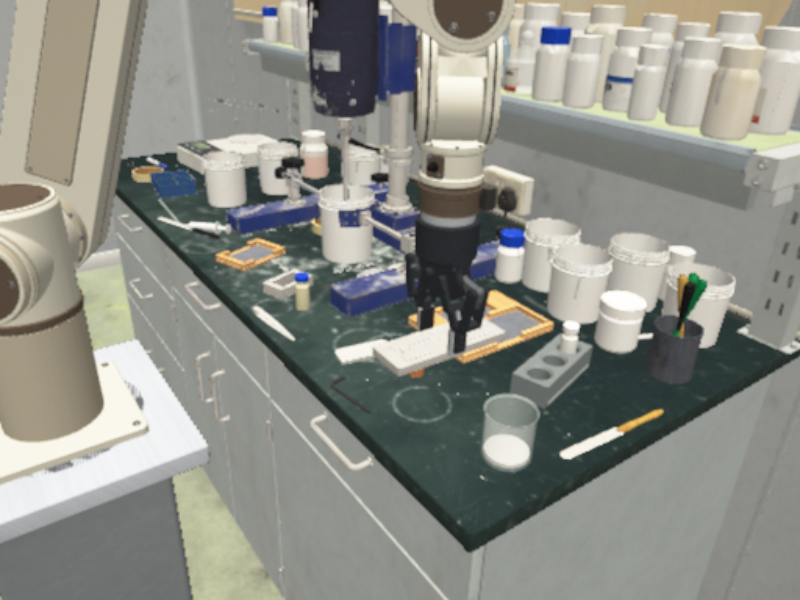

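```bash
python3 -m crank '[[-0.014,0.0085,0,0,0,0],[-0.027,0.0164,0,0,0,0],[-0.032,0.0194,0,0,0,0],[-0.035,0.0213,0,0,0,0],[-0.035,0.0213,0,0,0,0],[-0.032,0.0194,0,0,0,0],[-0.027,0.0164,0,0,0,0],[-0.0183,0.011,0,0,0,0]]'; python3 -m crank '[[0,0,0,0,0,0],[0,0,0.01,0,0,0],[0,0,0.015,0,0,0],[0,0,0.02,0,0,0],[0,0,0.015,0,0,0],[0,0,0.01,0,0,0],[0,0,0,0,0,0],[0,0,0,0,0,0]]'; python3 g.py .6454 -.1498 .009 178.85; python3 - <<'E'
from h import *
a=[vision.snapshot(n)[:,:,::-1] for n in("top","scene")]
cv2.imwrite("pics/a4.png",np.hstack([cv2.resize(a[0][110:210,250:350],(400,400)),cv2.resize(a[1][170:270,250:350],(400,400))]))
E
```

```text
t: 7.07
position: [0.6489, -0.1477, 0.1169]
tool_rot: [179.9, 0.1, 179.0]
contact_force: [0.7, -0.9, -6.7]
width: 0.0567
t: 7.73
position: [0.6447, -0.1508, 0.0468]
tool_rot: [180.0, -0.2, 178.8]
contact_force: [0.2, 0.1, -6.8]
width: 0.0567
t 7.73 pos [ 0.6447 -0.1508  0.0468] rot [ 1.7998e+02 -1.5000e-01  1.7875e+02] w 0.0567 F [ 0.2  0.1 -6.8] j [-13.2  39.1  12.   63.   -0.  -11.9]
shift in cur axes [-0.0008  0.001   0.0378] | shift after turn [-0.0007  0.001   0.0378] | turn(rad) [ 0.    -0.003 -0.002]
```

View pics/a4.png

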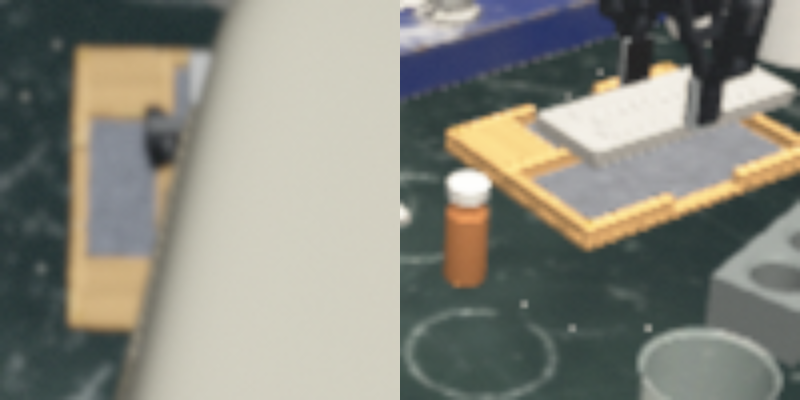

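```bash
python3 -m crank '[[-0.0008,0.001,0.008,0,0,0],[0,0,0.01,0,0,0],[0,0,0.007,0,0,0],[0,0,0.004,0,0,0],[0,0,0.002,0,0,0],[0,0,0.002,0,0,0],[0,0,0.001,0,0,0],[0,0,0,0,0,0]]'; python3 g.py .6454 -.1498 .008 178.85
```

```text
t: 8.5
position: [0.647, -0.1494, 0.0137]
tool_rot: [-180.0, 0.0, 178.8]
contact_force: [-0.3, -0.2, -6.8]
width: 0.057
t 8.5 pos [ 0.647  -0.1494  0.0137] rot [-180.      0.    178.81] w 0.057 F [-0.3 -0.2 -6.8] j [-13.   41.1  10.2  59.1   0.  -11.8]
shift in cur axes [ 0.0016 -0.0005  0.0057] | shift after turn [ 0.0016 -0.0005  0.0057] | turn(rad) [-0.     0.    -0.001]
```

```bash
python3 -m crank '[[0.0008,0,0.001,0,0,0],[0.0008,0,0.001,0,0,0],[0,0,0.001,0,0,0],[0,0,0.001,0,0,0],[0,0,0.0005,0,0,0],[0,0,0.0005,0,0,0],[0,0,0,0,0,0],[0,0,0,0,0,0]]'; python3 g.py .6454 -.1498 .007 178.85
```

```text
t: 9.17
position: [0.6453, -0.1493, 0.0088]
tool_rot: [-180.0, 0.0, 178.8]
contact_force: [0.3, 0.3, -7.7]
width: 0.057
t 9.17 pos [ 0.6453 -0.1493  0.0088] rot [-180.      0.    178.81] w 0.057 F [ 0.3  0.3 -7.7] j [-13.   41.2   9.6  58.4  -0.  -11.8]
shift in cur axes [-0.0001 -0.0005  0.0018] | shift after turn [-0.0001 -0.0005  0.0018] | turn(rad) [-0.     0.    -0.001]
```

```bash
python3 -m crank '[[0,0,0.0005,0,0,0],[0,0,0.0005,0,0,0],[0,0,0.0005,0,0,0],[0,0,0.0005,0,0,0],[0,0,0,0,0,0],[0,0,0,0,0,0],[0,0,0,0,0,0],[0,0,0,0,0,0]]'; python3 g.py .6454 -.1498 .007 178.85
```

```text
t: 9.83
position: [0.6455, -0.1494, 0.0079]
tool_rot: [-180.0, 0.0, 178.8]
contact_force: [-4.6, 0.8, 4.5]
width: 0.0568
t 9.83 pos [ 0.6455 -0.1494  0.0079] rot [-1.7999e+02  4.0000e-02  1.7881e+02] w 0.0568 F [-4.6  0.8  4.5] j [-13.   41.2   9.5  58.2   0.  -11.8]
shift in cur axes [ 0.     -0.0004  0.0009] | shift after turn [ 0.     -0.0004  0.0009] | turn(rad) [-0.     0.001 -0.001]
```

```bash
python3 -m crank '[[0,0,0,0,0,0],[0,0,0,0,0,0],[0,0,0,0,0,0],[0,0,0,0,0,0],[0,0,-0.002,0,0,0],[0,0,-0.01,0,0,0],[0,0,-0.02,0,0,0],[0,0,-0.03,0,0,0]]' 0.072; python3 -m crank '[[0,0,-0.03,0,0,0],[0,0,-0.02,0,0,0],[0.02,0.01,0,0,0,0],[0.03,0.02,0,0,0,0],[0.03,0.02,0,0,0,0],[0.03,0.02,0,0,0,0],[0.03,0.01,0,0,0,0],[0.03,0,0,0,0,0]]';python3 g.py .4330 -.0812 .06 170.2; python3 - <<'E'
from h import *
a=[vision.snapshot(n)[:,:,::-1] for n in("top","scene")]
for n,i in zip(("top","scene"),a): cv2.imwrite(f"raw_{n}1.png",i)
cv2.imwrite("pics/a5.png",np.hstack([cv2.resize(a[0][110:210,250:350],(400,400)),cv2.resize(a[1][170:270,250:350],(400,400))]))
E
```

```text
t: 10.5
position: [0.6431, -0.1488, 0.067]
tool_rot: [179.9, -0.3, 178.8]
contact_force: [0.7, -0.0, -0.0]
width: 0.0721
t: 11.17
position: [0.4759, -0.064, 0.1198]
tool_rot: [180.0, 0.1, 179.0]
contact_force: [0.5, -1.1, 0.2]
width: 0.0718
t 11.17 pos [ 0.4759 -0.064   0.1198] rot [1.7997e+02 9.0000e-02 1.7897e+02] w 0.0718 F [ 0.5 -1.1  0.2] j [ -7.7  16.1 -14.   59.7   0.   -6.6]
shift in cur axes [ 0.0426 -0.018   0.0597] | shift after turn [ 0.0393 -0.0243  0.0598] | turn(rad) [0.001 0.002 0.153]
```

View pics/a5.png

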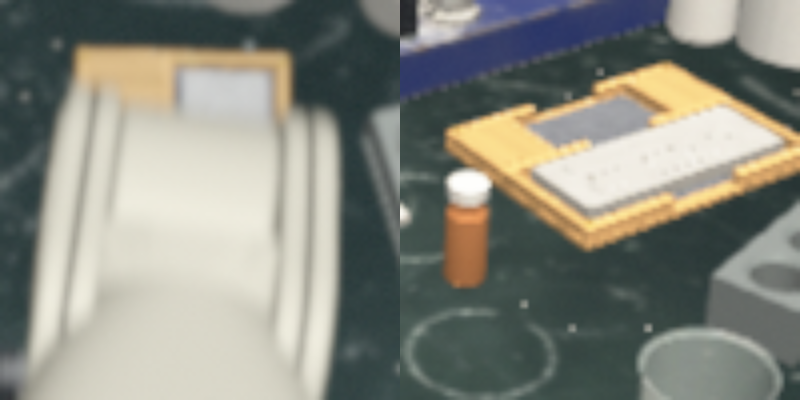

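```bash
python3 -m crank '[[0,0,0,0,0,0.051],[0,0,0,0,0,0.051],[0,0,0,0,0,0.051],[0.013,-0.008,0.01,0,0,0],[0.013,-0.008,0.015,0,0,0],[0.0133,-0.0083,0.015,0,0,0],[0,0,0.015,0,0,0],[0,0,0.005,0,0,0]]' 0.055 40;python3 -m crank '[[0,0,0,0,0,0],[0,0,0.005,0,0,0],[0,0,0.01,0,0,0],[0,0,0.015,0,0,0],[0,0,0.01,0,0,0],[0,0,0.005,0,0,0],[0,0,0,0,0,0],[0,0,0,0,0,0]]';python3 g.py .4330 -.0812 .003 170.2; python3 - <<'E'
from h import *
a=[vision.snapshot(n)[:,:,::-1] for n in("top","scene")]
cv2.imwrite("pics/a6.png",np.hstack([cv2.resize(a[0][190:270,240:320],(400,400)),cv2.resize(a[1][180:260,190:270],(400,400))]))
E
```

```text
t: 11.93
position: [0.4333, -0.0833, 0.0579]
tool_rot: [-180.0, -0.1, 170.0]
contact_force: [-0.1, 0.1, 0.2]
width: 0.0551
t: 12.6
position: [0.4349, -0.083, 0.0143]
tool_rot: [-180.0, 0.1, 170.1]
contact_force: [0.4, -0.1, 0.2]
width: 0.0551
t 12.6 pos [ 0.4349 -0.083   0.0143] rot [-1.8000e+02  5.0000e-02  1.7006e+02] w 0.0551 F [ 0.4 -0.1  0.2] j [-10.8  20.5 -27.1  42.3  -0.   -0.9]
shift in cur axes [0.0022 0.0014 0.0113] | shift after turn [0.0022 0.0014 0.0113] | turn(rad) [-0.     0.001 -0.002]
```

View pics/a6.png

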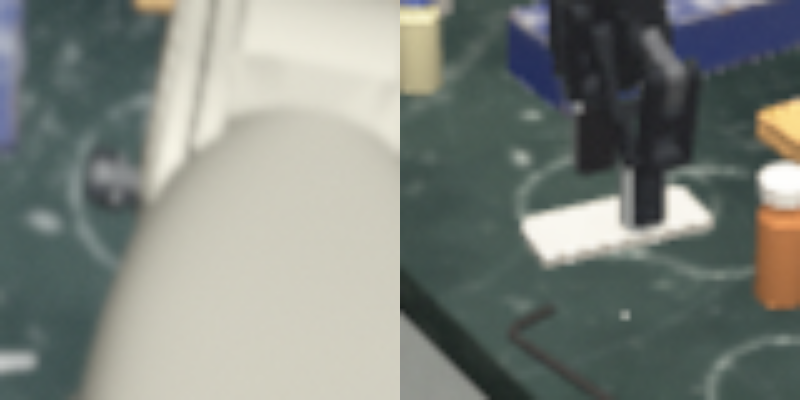

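```bash
python3 -m crank '[[0.0011,0.0007,0.002,0,0,0],[0.0011,0.0007,0.002,0,0,0],[0,0,0.002,0,0,0],[0,0,0.002,0,0,0],[0,0,0.001,0,0,0],[0,0,0.001,0,0,0],[0,0,0.001,0,0,0],[0,0,0,0,0,0]]';python3 g.py .4330 -.0812 .002 170.2
```

```text
t: 13.37
position: [0.432, -0.0812, 0.0026]
tool_rot: [-180.0, -0.0, 170.0]
contact_force: [0.2, 0.2, -0.6]
width: 0.0555
t 13.37 pos [ 0.432  -0.0812  0.0026] rot [-1.8000e+02 -2.0000e-02  1.7004e+02] w 0.0555 F [ 0.2  0.2 -0.6] j [-10.6  21.4 -28.2  40.5  -0.   -0.7]
shift in cur axes [-0.0009  0.0002  0.0006] | shift after turn [-0.0009  0.0002  0.0006] | turn(rad) [-0.    -0.    -0.003]
```

```bash
python3 -m crank '[[-0.0009,0,0.0005,0,0,0],[0,0,0,0,0,0],[0,0,0,0,0,0],[0,0,0,0,0,0],[0,0,0,0,0,0],[0,0,0,0,0,0],[0,0,0,0,0,0],[0,0,0,0,0,0]]' 0.03 50;python3 g.py .4330 -.0812 .002 170.2;python3 - <<'E'
from h import *
a=[vision.snapshot(n)[:,:,::-1] for n in("top","scene")]
cv2.imwrite("pics/a7.png",np.hstack([cv2.resize(a[0][190:270,240:320],(400,400)),cv2.resize(a[1][180:260,190:270],(400,400))]))
E
```

```text
t: 14.03
position: [0.4333, -0.0813, 0.0027]
tool_rot: [180.0, 0.0, 170.0]
contact_force: [-0.8, 0.4, 5.4]
width: 0.0356
t 14.03 pos [ 0.4333 -0.0813  0.0027] rot [1.7999e+02 4.0000e-02 1.7005e+02] w 0.0356 F [-0.8  0.4  5.4] j [-10.6  21.4 -28.   40.5   0.   -0.7]
shift in cur axes [0.0003 0.     0.0007] | shift after turn [0.0003 0.     0.0007] | turn(rad) [ 0.     0.001 -0.003]
```

View pics/a7.png

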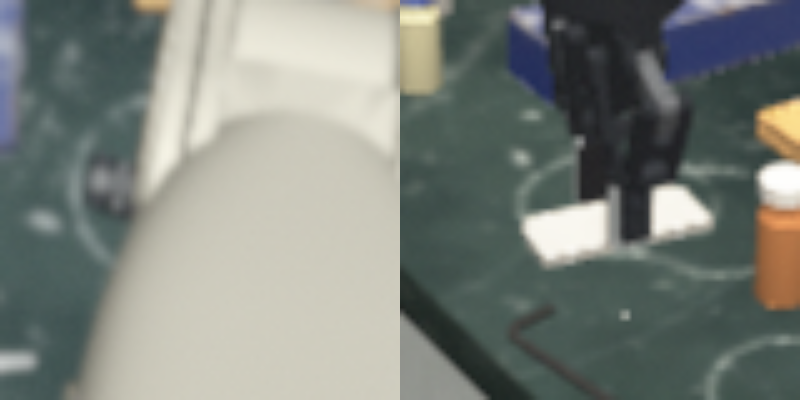

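```bash
python3 -m crank '[[0,0,-0.001,0,0,0],[0,0,-0.003,0,0,0],[0,0,-0.006,0,0,0],[0,0,-0.012,0,0,0],[0,0,-0.02,0,0,0],[0,0,-0.02,0,0,-0.051],[0,0,-0.01,0,0,-0.051],[0,0,0,0,0,-0.052]]';python3 g.py .6468 -.0788 .03 178.85;python3 - <<'E'
from h import *
a=[vision.snapshot(n)[:,:,::-1] for n in("top","scene")]
cv2.imwrite("pics/a8.png",np.hstack([cv2.resize(a[0][190:270,240:320],(400,400)),cv2.resize(a[1][160:260,190:290],(400,400))]))
E
```

```text
t: 14.8
position: [0.4351, -0.0818, 0.077]
tool_rot: [-179.9, 0.3, 179.0]
contact_force: [1.0, -0.1, -1.7]
width: 0.0357
t 14.8 pos [ 0.4351 -0.0818  0.077 ] rot [-179.94    0.29  179.01] w 0.0357 F [ 1.  -0.1 -1.7] j [-10.6  15.  -23.1  51.6  -0.   -9.6]
shift in cur axes [-0.2114  0.0067  0.0481] | shift after turn [-0.2116  0.0072  0.047 ] | turn(rad) [-0.001  0.005  0.003]
```

View pics/a8.png

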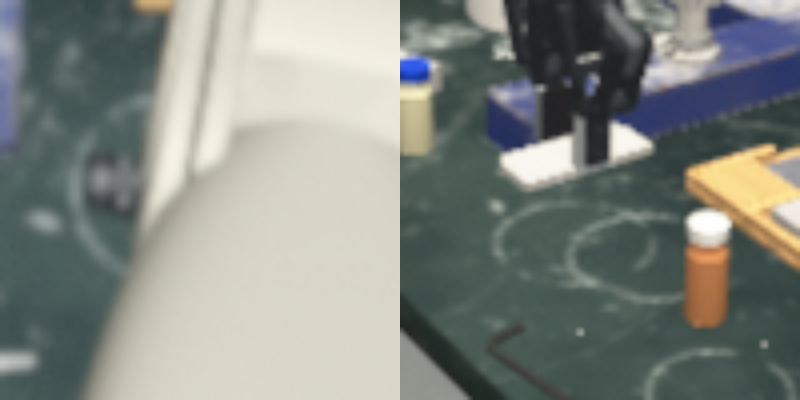

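```bash
python3 -c "
from h import *
print(unproj('top',[[345*.64,240*.64],[377*.64,245*.64]],.16))"; python3 -m crank '[[-0.012,0.0004,0,0,0,0],[-0.026,0.001,0,0,0,0],[-0.034,0.0012,0,0,0,0],[-0.036,0.0012,0,0,0,0],[-0.036,0.0012,0,0,0,0],[-0.034,0.0012,0,0,0,0],[-0.024,0.001,0,0,0,0],[-0.01,0,0,0,0,0]]';python3 -m crank '[[0,0,0.005,0,0,0],[0,0,0.01,0,0,0],[0,0,0.014,0,0,0],[0,0,0.01,0,0,0],[0,0,0.006,0,0,0],[0,0,0,0,0,0],[0,0,0,0,0,0],[0,0,0,0,0,0]]';python3 g.py .6468 -.0788 .009 178.85;python3 - <<'E'
from h import *
a=[vision.snapshot(n)[:,:,::-1] for n in("top","scene")]
cv2.imwrite("pics/a9.png",np.hstack([cv2.resize(a[0][110:210,240:340],(400,400)),cv2.resize(a[1][150:250,250:350],(400,400))]))
E
```

```text
[[0.60760054 0.07303337 0.16      ]
 [0.60039666 0.02395952 0.16      ]]
t: 15.57
position: [0.6481, -0.078, 0.073]
tool_rot: [180.0, 0.1, 178.8]
contact_force: [0.5, -0.1, -0.7]
width: 0.035
t: 16.23
position: [0.6454, -0.0785, 0.03]
tool_rot: [-180.0, 0.1, 178.9]
contact_force: [-0.1, -0.2, -1.9]
width: 0.0351
t 16.23 pos [ 0.6454 -0.0785  0.03  ] rot [-1.7999e+02  6.0000e-02  1.7885e+02] w 0.0351 F [-0.1 -0.2 -1.9] j [-6.9 38.6  8.3 59.6 -0.  -5.8]
shift in cur axes [-0.0014 -0.0003  0.021 ] | shift after turn [-0.0014 -0.0003  0.021 ] | turn(rad) [-0.     0.001  0.   ]
```

View pics/a9.png

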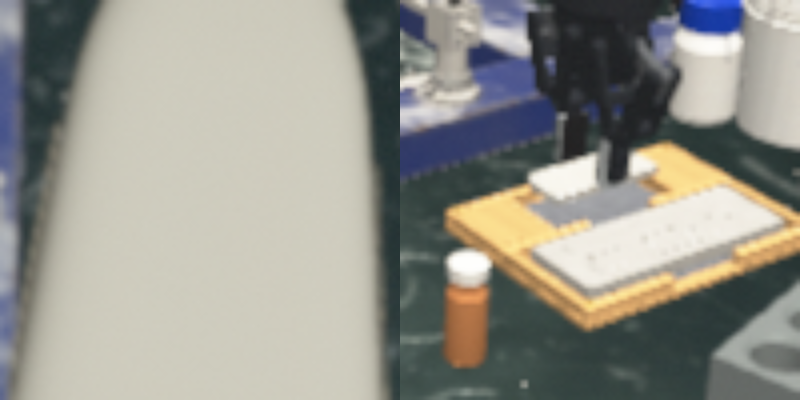

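```bash
python3 -m crank '[[-0.0007,0,0.006,0,0,0],[-0.0007,0,0.005,0,0,0],[0,0,0.004,0,0,0],[0,0,0.002,0,0,0],[0,0,0.001,0,0,0],[0,0,0.001,0,0,0],[0,0,0,0,0,0],[0,0,0,0,0,0]]';python3 g.py .6468 -.0788 .009 178.85
```

```text
t: 17.0
position: [0.6466, -0.0784, 0.0103]
tool_rot: [-180.0, 0.0, 178.9]
contact_force: [0.8, 0.1, -1.8]
width: 0.0354
t 17.0 pos [ 0.6466 -0.0784  0.0103] rot [-1.8000e+02  1.0000e-02  1.7887e+02] w 0.0354 F [ 0.8  0.1 -1.8] j [-6.9 40.   7.5 57.5 -0.  -5.8]
shift in cur axes [-0.0002 -0.0004  0.0013] | shift after turn [-0.0002 -0.0004  0.0013] | turn(rad) [-0.  0.  0.]
```

```bash
python3 -m crank '[[0,0,0.0005,0,0,0],[0,0,0.0005,0,0,0],[0,0,0.0005,0,0,0],[0,0,0.0005,0,0,0],[0,0,0,0,0,0],[0,0,0,0,0,0],[0,0,0,0,0,0],[0,0,0,0,0,0]]';python3 g.py .6468 -.0788 .009 178.85
```

```text
t: 17.67
position: [0.6467, -0.0784, 0.0088]
tool_rot: [-180.0, 0.0, 178.9]
contact_force: [-1.8, 0.3, 3.3]
width: 0.0353
t 17.67 pos [ 0.6467 -0.0784  0.0088] rot [-1.8000e+02  3.0000e-02  1.7886e+02] w 0.0353 F [-1.8  0.3  3.3] j [-6.9 40.1  7.4 57.3 -0.  -5.8]
shift in cur axes [-0.0001 -0.0004 -0.0002] | shift after turn [-0.0001 -0.0004 -0.0002] | turn(rad) [-0.  0.  0.]
```

```bash
python3 -m crank '[[0,0,0,0,0,0],[0,0,0,0,0,0],[0,0,0,0,0,0],[0,0,-0.002,0,0,0],[0,0,-0.008,0,0,0],[0,0,-0.02,0,0,0],[0,0,-0.03,0,0,0],[0,0,-0.03,0,0,0]]' 0.044; python3 -m crank '[[0,0,-0.02,0,0,-0.1],[0.03,0,0,0,0,0],[0.036,0,0,0,0,0],[0.036,0,0,0,0,0],[0.036,0,0,0,0,0],[0.036,0,0,0,0,0],[0.03,0,0,0,0,0],[0.015,0,0,0,0,0]]' 0.07;python3 g.py .4370 .1913 .12 198;python3 - <<'E'
from h import *
a=[vision.snapshot(n)[:,:,::-1] for n in("top","scene")]
cv2.imwrite("pics/a10.png",np.hstack([cv2.resize(a[0][110:210,240:340],(400,400)),cv2.resize(a[1][150:250,250:350],(400,400))]))
E
```

```text
t: 18.33
position: [0.6457, -0.0783, 0.0988]
tool_rot: [180.0, -0.1, 178.9]
contact_force: [-0.2, 0.1, -0.3]
width: 0.0441
t: 19.0
position: [0.4241, -0.0958, 0.1187]
tool_rot: [180.0, -0.1, -175.4]
contact_force: [-0.7, -0.0, 0.0]
width: 0.0703
t 19.0 pos [ 0.4241 -0.0958  0.1187] rot [ 1.7998e+02 -1.3000e-01 -1.7545e+02] w 0.0703 F [-0.7 -0.   0. ] j [-12.7  11.6 -20.3  58.2  -0.  -17.3]
shift in cur axes [-0.0356  0.2851 -0.0013] | shift after turn [-0.101   0.269  -0.0013] | turn(rad) [ 0.001 -0.002 -0.235]
```

View pics/a10.png

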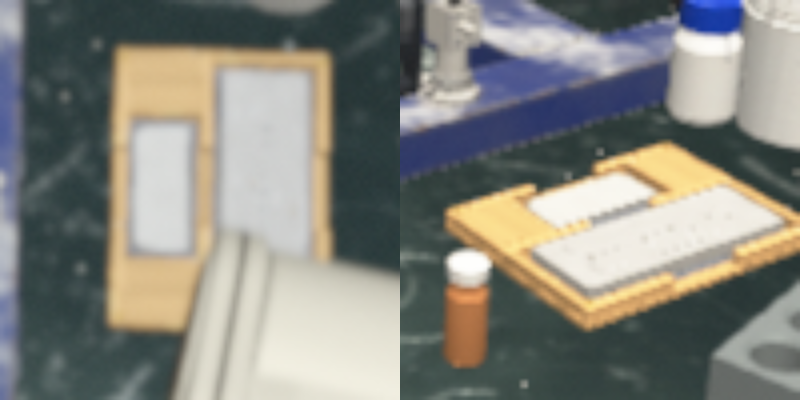

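```bash
python3 -m crank '[[0,0,0,0,0,-0.119],[0,0,0,0,0,-0.12],[-0.0075,0.02,0,0,0,0],[-0.0135,0.036,0,0,0,0],[-0.0135,0.036,0,0,0,0],[-0.0135,0.036,0,0,0,0],[-0.0135,0.036,0,0,0,0],[-0.0135,0.036,0,0,0,0]]' 0.064; python3 -m crank '[[-0.0135,0.036,0,0,0,0],[-0.009,0.024,0,0,0,0],[-0.0038,0.01,0.01,0,0,0],[0,0,0.02,0,0,0],[0,0,0.025,0,0,0],[0,0,0.015,0,0,0],[0,0,0.01,0,0,0],[0,0,0,0,0,0]]';python3 g.py .4370 .1913 .004 198.2;python3 - <<'E'
from h import *
a=[vision.snapshot(n)[:,:,::-1] for n in("top","scene")]
cv2.imwrite("pics/a11.png",np.hstack([cv2.resize(a[0][180:280,120:220],(400,400)),cv2.resize(a[1][130:230,130:230],(400,400))]))
E
```

```text
t: 19.77
position: [0.4383, 0.12, 0.1192]
tool_rot: [-180.0, 0.2, -161.7]
contact_force: [0.9, -0.6, -0.6]
width: 0.0639
t: 20.43
position: [0.4385, 0.1913, 0.0357]
tool_rot: [-180.0, -0.3, -161.7]
contact_force: [-0.7, 0.1, 0.9]
width: 0.064
t 20.43 pos [0.4385 0.1913 0.0357] rot [-179.96   -0.26 -161.73] w 0.064 F [-0.7  0.1  0.9] j [ 23.6  22.1 -20.2  48.   -0.    5.3]
shift in cur axes [0.0013 0.0005 0.0317] | shift after turn [0.0014 0.0005 0.0317] | turn(rad) [-0.001 -0.005  0.001]
```

View pics/a11.png

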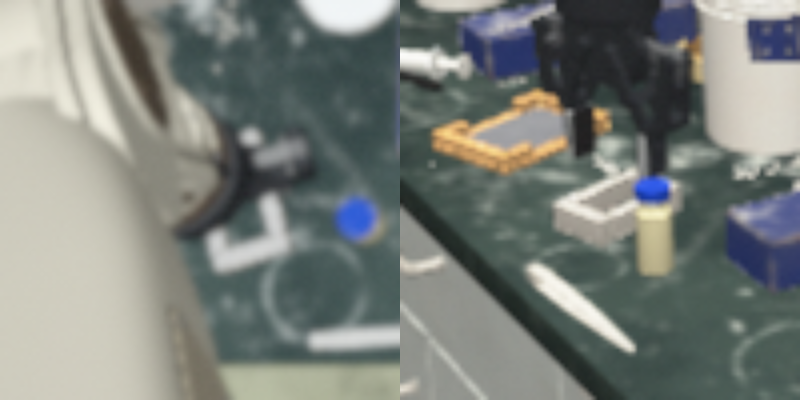

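```bash
python3 -m crank '[[0.0005,0.0003,0.004,0,0,0],[0,0,0.006,0,0,0],[0,0,0.006,0,0,0],[0,0,0.005,0,0,0],[0,0,0.004,0,0,0],[0,0,0.003,0,0,0],[0,0,0.002,0,0,0],[0,0,0,0,0,0]]';python3 g.py .4370 .1913 .005 198.2
```

```text
t: 21.2
position: [0.4388, 0.1922, 0.0078]
tool_rot: [-180.0, -0.1, -161.7]
contact_force: [0.4, -0.3, -0.0]
width: 0.0636
t 21.2 pos [0.4388 0.1922 0.0078] rot [-1.7999e+02 -5.0000e-02 -1.6171e+02] w 0.0636 F [ 0.4 -0.3 -0. ] j [ 23.7  24.3 -22.   43.7  -0.    5.4]
shift in cur axes [ 0.002  -0.0003  0.0028] | shift after turn [ 0.002  -0.0003  0.0028] | turn(rad) [-0.    -0.001  0.002]
```

```bash
python3 -m crank '[[0,0,0,0,0,0],[0,0,0,0,0,0],[0,0,0,0,0,0],[0,0,0,0,0,0],[0,0,0,0,0,0],[0,0,0,0,0,0],[0,0,0,0,0,0],[0,0,0,0,0,0]]' 0.042 60;python3 g.py .4370 .1913 .005 198.2
```

```text
t: 21.87
position: [0.4393, 0.1923, 0.0088]
tool_rot: [-180.0, 0.0, -161.7]
contact_force: [-2.0, -1.9, 4.9]
width: 0.0481
t 21.87 pos [0.4393 0.1923 0.0088] rot [-1.7998e+02  3.0000e-02 -1.6172e+02] w 0.0481 F [-2.  -1.9  4.9] j [ 23.6  24.2 -21.9  43.8  -0.    5.4]
shift in cur axes [ 0.0025 -0.0002  0.0038] | shift after turn [ 0.0025 -0.0002  0.0038] | turn(rad) [-0.     0.001  0.001]
```

```bash
python3 -m crank '[[0,0,-0.001,0,0,0],[0,0,-0.003,0,0,0],[0,0,-0.006,0,0,0],[0,0,-0.012,0,0,0],[0,0,-0.02,0,0,0],[0,0,-0.015,0,0,-0.013],[0,0,-0.005,0,0,-0.013],[0,0,0,0,0,0]]';python3 g.py .4419 .3682 .07 199.8;python3 - <<'E'
from h import *
a=[vision.snapshot(n)[:,:,::-1] for n in("top","scene")]
cv2.imwrite("pics/a12.png",np.hstack([cv2.resize(a[0][180:280,120:220],(400,400)),cv2.resize(a[1][130:230,130:230],(400,400))]))
E
```

```text
t: 22.53
position: [0.4402, 0.1929, 0.0716]
tool_rot: [180.0, 0.2, -160.2]
contact_force: [0.1, 0.2, -3.9]
width: 0.0482
t 22.53 pos [0.4402 0.1929 0.0716] rot [ 179.98    0.18 -160.19] w 0.0482 F [ 0.1  0.2 -3.9] j [ 23.7  19.2 -17.9  52.7   0.    3.9]
shift in cur axes [-0.0609  0.1643  0.0019] | shift after turn [-0.0609  0.1643  0.0016] | turn(rad) [0.    0.003 0.   ]
```

View pics/a12.png

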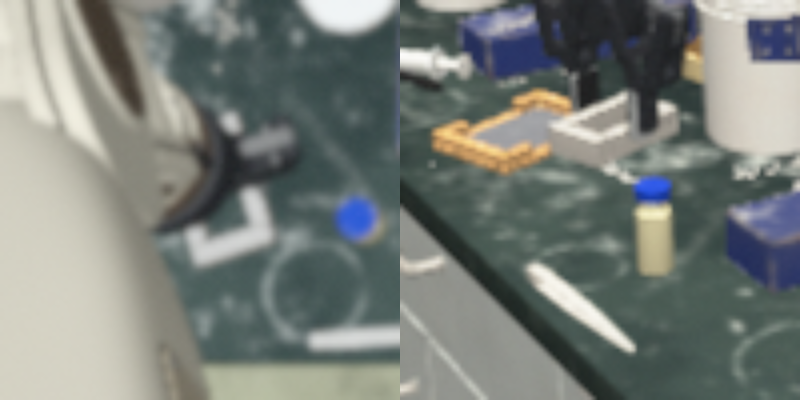

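```bash
python3 -m crank '[[-0.004,0.011,0,0,0,0],[-0.009,0.0245,0,0,0,0],[-0.012,0.0325,0,0,0,0],[-0.012,0.0325,0,0,0,0],[-0.011,0.0295,0,0,0,0],[-0.009,0.0235,0,0,0,0],[-0.004,0.011,0,0,0,0],[0,0,0,0,0,0]]';python3 -m crank '[[0,0,0.005,0,0,0],[0,0,0.01,0,0,0],[0,0,0.01,0,0,0],[0,0,0.005,0,0,0],[0,0,0,0,0,0],[0,0,0,0,0,0],[0,0,0,0,0,0],[0,0,0,0,0,0]]';python3 g.py .4419 .3682 .015 199.8;python3 - <<'E'
from h import *
a=[vision.snapshot(n)[:,:,::-1] for n in("top","scene")]
cv2.imwrite("pics/a13.png",np.hstack([cv2.resize(a[0][180:280,70:170],(400,400)),cv2.resize(a[1][120:220,110:210],(400,400))]))
E
```

```text
t: 23.3
position: [0.44, 0.3709, 0.0689]
tool_rot: [180.0, -0.0, -160.0]
contact_force: [-1.1, 0.9, -3.7]
width: 0.0483
t: 23.97
position: [0.4414, 0.3679, 0.0409]
tool_rot: [180.0, 0.1, -160.2]
contact_force: [0.0, -0.4, -2.7]
width: 0.0484
t 23.97 pos [0.4414 0.3679 0.0409] rot [ 1.7998e+02  6.0000e-02 -1.6025e+02] w 0.0484 F [ 0.  -0.4 -2.7] j [39.8 30.5 -4.9 54.6 -0.  20.1]
shift in cur axes [-0.0006  0.0001  0.0259] | shift after turn [-0.0006  0.0001  0.0259] | turn(rad) [ 0.     0.001 -0.001]
```

View pics/a13.png

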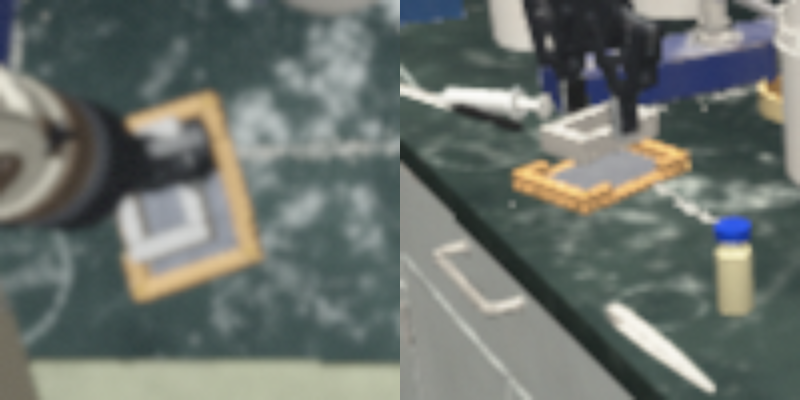

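```bash
python3 - <<'E'
from fit import *
I={n:np.ascontiguousarray(vision.snapshot(n)[:,:,::-1]) for n in("top","scene")}
print(fit((.439,.367,-70),.05,.084,.054,I),fit((.439,.367,-70),.05,.084,.054,{"scene":I["scene"]}),fit((.439,.367,-70),.05,.084,.054,{"top":I["top"]}))
print(fit((.439,.367,-70),.084,.118,.016,I))
E
```

```text
(array([0.4372, 0.3678]), np.float64(-68.52), np.float64(-169.4)) (array([0.4352, 0.367 ]), np.float64(-67.69), np.float64(-99.2)) (array([0.439 , 0.3679]), np.float64(-70.75), np.float64(-83.7))
(array([0.4394, 0.3664]), np.float64(-70.24), np.float64(-163.6))
```

```bash
python3 -m crank '[[-0.0006,0,0.005,0,0,0],[0,0,0.006,0,0,0],[0,0,0.005,0,0,0],[0,0,0.004,0,0,0],[0,0,0.002,0,0,0],[0,0,0.001,0,0,0],[0,0,0,0,0,0],[0,0,0,0,0,0]]';python3 -m crank '[[0,0,0.001,0,0,0],[0,0,0.0005,0,0,0],[0,0,0.0005,0,0,0],[0,0,0.0005,0,0,0],[0,0,0,0,0,0],[0,0,0,0,0,0],[0,0,0,0,0,0],[0,0,0,0,0,0]]';python3 g.py .4419 .3682 .015 199.8
```

```text
t: 24.83
position: [0.4415, 0.3681, 0.0173]
tool_rot: [-180.0, 0.0, -160.2]
contact_force: [0.0, -1.1, -3.5]
width: 0.0482
t: 25.5
position: [0.4415, 0.3681, 0.0149]
tool_rot: [180.0, 0.0, -160.2]
contact_force: [0.2, -1.0, -2.8]
width: 0.0481
t 25.5 pos [0.4415 0.3681 0.0149] rot [ 1.8000e+02  1.0000e-02 -1.6022e+02] w 0.0481 F [ 0.2 -1.  -2.8] j [39.8 32.3 -6.3 51.4  0.  20. ]
shift in cur axes [-0.0004  0.     -0.0001] | shift after turn [-0.0004  0.     -0.0001] | turn(rad) [ 0.  0. -0.]
```

```bash
python3 -m crank '[[0,0,0.0005,0,0,0],[0,0,0.0005,0,0,0],[0,0,0,0,0,0],[0,0,0,0,0,0],[0,0,0,0,0,0],[0,0,0,0,0,0],[0,0,0,0,0,0],[0,0,0,0,0,0]]';python3 g.py .4419 .3682 .015 199.8
```

```text
t: 26.17
position: [0.4415, 0.3681, 0.0148]
tool_rot: [180.0, 0.0, -160.2]
contact_force: [-2.3, -1.9, 6.5]
width: 0.0483
t 26.17 pos [0.4415 0.3681 0.0148] rot [ 1.7999e+02  4.0000e-02 -1.6022e+02] w 0.0483 F [-2.3 -1.9  6.5] j [39.8 32.3 -6.3 51.4 -0.  20. ]
shift in cur axes [-0.0004 -0.     -0.0002] | shift after turn [-0.0004 -0.     -0.0002] | turn(rad) [ 0.     0.001 -0.   ]
```

```bash
python3 -m crank '[[0,0,0,0,0,0],[0,0,0,0,0,0],[0,0,0,0,0,0],[0,0,-0.002,0,0,0],[0,0,-0.008,0,0,0],[0,0,-0.02,0,0,0],[0,0,-0.03,0,0,0],[0,0,-0.03,0,0,0]]' 0.062; python3 -m crank '[[0,0,-0.02,0,0,0],[0.02,-0.01,-0.01,0,0,0],[0.03,-0.02,0,0,0,0],[0.03,-0.02,0,0,0,0],[0.03,-0.02,0,0,0,0],[0.02,-0.015,0,0,0,0],[0.01,0,0,0,0,0],[0,0,0,0,0,0]]';python3 g.py .423 .107 .12 195.5;python3 - <<'E'
from h import *
a=[np.ascontiguousarray(vision.snapshot(n)[:,:,::-1]) for n in("top","scene")]
for n,i in zip(("top","scene"),a): cv2.imwrite(f"raw_{n}2.png",i)
cv2.imwrite("pics/a14.png",np.hstack([cv2.resize(a[0][180:280,70:170],(400,400)),cv2.resize(a[1][120:220,110:210],(400,400))]))
cv2.imwrite("pics/a15.png",np.hstack([cv2.resize(a[0][220:250,195:225],(300,300)),cv2.resize(a[1][170:205,175:210],(300,300))]))
cv2.imwrite("pics/a16.png",np.hstack([cv2.resize(a[0][205:235,300:330],(300,300)),cv2.resize(a[1][205:245,245:285],(300,300))]))
E
```

```text
t: 26.83
position: [0.4408, 0.3675, 0.1044]
tool_rot: [-180.0, -0.1, -160.2]
contact_force: [1.1, 0.3, 0.1]
width: 0.0621
t: 27.5
position: [0.3369, 0.2396, 0.1345]
tool_rot: [180.0, -0.0, -160.3]
contact_force: [-0.0, -0.3, 0.2]
width: 0.0621
t 27.5 pos [0.3369 0.2396 0.1345] rot [ 1.7998e+02 -1.0000e-02 -1.6027e+02] w 0.0621 F [-0.  -0.3  0.2] j [ 35.4   8.3 -21.9  59.9   0.   15.7]
shift in cur axes [-0.0362 -0.1539  0.0144] | shift after turn [-0.0475 -0.1508  0.0145] | turn(rad) [ 0.    -0.     0.074]
```

View pics/a14.png

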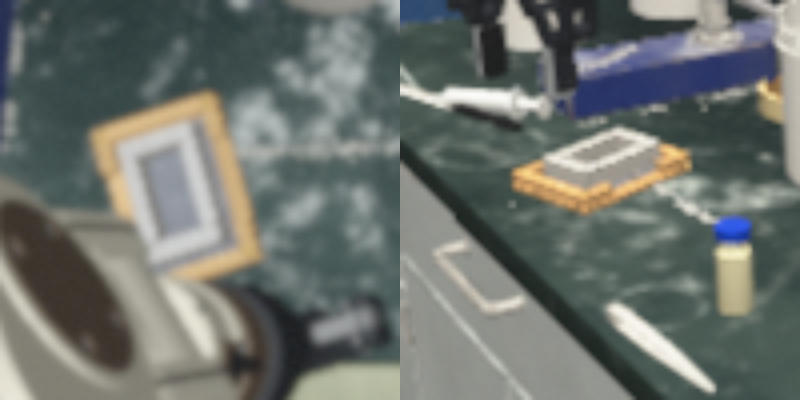

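View pics/a15.png

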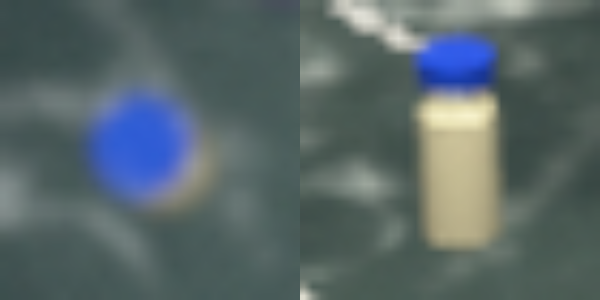

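View pics/a16.png

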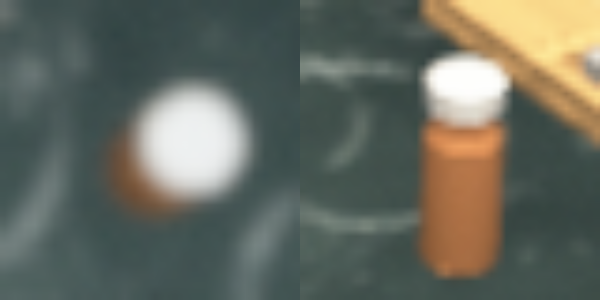

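```bash
python3 - <<'E'
from fit import *
print("a top",unproj("top",[[208.85,234.35]],.065),"scene",unproj("scene",[[193.0,175.2]],.067),unproj("scene",[[193.1,197.3]],.0))
print("b top",unproj("top",[[318.85,218.75]],.066),"scene",unproj("scene",[[266.2,214.2]],.067),unproj("scene",[[266.0,239.6]],.0))
I={n:cv2.imread(f"raw_{n}2.png") for n in("top","scene")}
for n in I: print("appl",n,fit((.44,.367,-70),.05,.084,.028,{n:I[n]}))
I={n:cv2.imread(f"raw_{n}1.png") for n in("top","scene")}
E
```

```text
a top [[0.42238336 0.105956   0.065     ]] scene [[0.42405262 0.10682704 0.067     ]] [[0.42068534 0.10547167 0.        ]]
b top [[ 0.46590596 -0.17480503  0.066     ]] scene [[ 0.46607383 -0.17267311  0.067     ]] [[ 0.4654053 -0.1771468  0.       ]]
appl top (array([0.4533, 0.3725]), np.float64(-70.71), np.float64(-99.7))
appl scene (array([0.4389, 0.3662]), np.float64(-70.7), np.float64(-115.5))
```

```bash
python3 g.py .4224 .106 .12 195.5; python3 -m crank '[[0,0,0,0,0,0.074],[-0.006,-0.019,0,0,0,0],[-0.0115,-0.036,0.004,0,0,0],[-0.0115,-0.036,0.004,0,0,0],[-0.010,-0.033,0.004,0,0,0],[-0.006,-0.019,0.002,0,0,0],[-0.0022,-0.0086,0,0,0,0],[0,0,0,0,0,0]]' 0.05 22;python3 g.py .4224 .106 .037 195.5
```

```text
t 27.6 pos [0.3396 0.2418 0.1348] rot [ 179.94    0.18 -160.2 ] w 0.062 F [0.1 0.5 0.4] j [ 35.4   8.5 -21.5  59.8   0.   15.6]
shift in cur axes [-0.0318 -0.1559  0.0147] | shift after turn [-0.0435 -0.153   0.0148] | turn(rad) [0.001 0.003 0.075]
t: 28.27
position: [0.4268, 0.1067, 0.1197]
tool_rot: [-180.0, 0.1, -164.6]
contact_force: [0.1, -0.3, 0.1]
width: 0.05
t 28.27 pos [0.4268 0.1067 0.1197] rot [-1.8000e+02  5.0000e-02 -1.6461e+02] w 0.05 F [ 0.1 -0.3  0.1] j [ 14.   12.  -19.7  58.3   0.   -1.4]
shift in cur axes [0.0045 0.0005 0.0827] | shift after turn [0.0044 0.0005 0.0827] | turn(rad) [-0.     0.001 -0.002]
```

Now descend over vial_a, pausing to check.

```bash
python3 -m crank '[[0.0035,0.0005,0,0,0,0],[0,0,0.01,0,0,0],[0,0,0.01,0,0,0],[0,0,0.008,0,0,0],[0,0,0.004,0,0,0],[0,0,0,0,0,0],[0,0,0,0,0,0],[0,0,0,0,0,0]]';python3 g.py .4224 .106 .037 195.5;python3 - <<'E'
from h import *
a=[np.ascontiguousarray(vision.snapshot(n)[:,:,::-1]) for n in("top","scene")]
cv2.imwrite("pics/a17.png",np.hstack([cv2.resize(a[0][200:270,170:240],(400,400)),cv2.resize(a[1][130:210,150:230],(400,400))]))
E
```

```text
t: 28.93
position: [0.4213, 0.1072, 0.0882]
tool_rot: [180.0, 0.0, -164.4]
contact_force: [-0.3, -1.1, -0.3]
width: 0.0502
t 28.93 pos [0.4213 0.1072 0.0882] rot [ 1.8000e+02  4.0000e-02 -1.6442e+02] w 0.0502 F [-0.3 -1.1 -0.3] j [ 14.3  13.5 -23.1  53.3   0.   -1.3]
shift in cur axes [-0.0007 -0.0015  0.0512] | shift after turn [-0.0007 -0.0015  0.0512] | turn(rad) [0.    0.001 0.001]
```

View pics/a17.png

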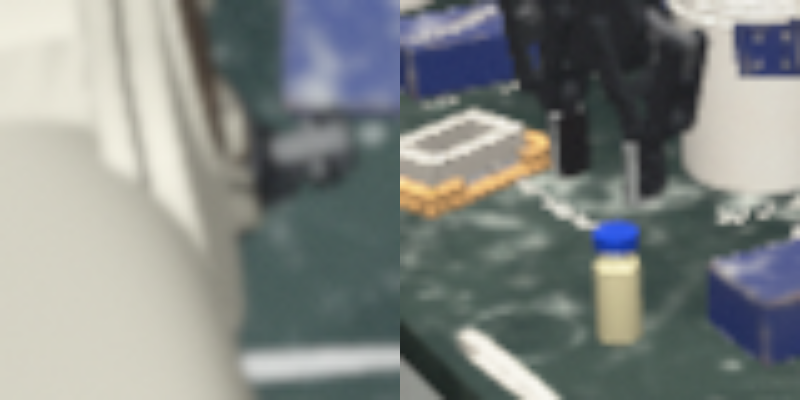

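```bash
python3 -m crank '[[-0.0004,-0.001,0.006,0,0,0],[0,0,0.012,0,0,0],[0,0,0.012,0,0,0],[0,0,0.01,0,0,0],[0,0,0.006,0,0,0],[0,0,0.004,0,0,0],[0,0,0.001,0,0,0],[0,0,0,0,0,0]]';python3 -m crank '[[0,0,0,0,0,0],[0,0,0,0,0,0],[0,0,0,0,0,0],[0,0,0,0,0,0],[0,0,0,0,0,0],[0,0,0,0,0,0],[0,0,0,0,0,0],[0,0,0,0,0,0]]' 0.02 25;python3 g.py .4224 .106 .037 195.5;python3 - <<'E'
from h import *
a=[np.ascontiguousarray(vision.snapshot(n)[:,:,::-1]) for n in("top","scene")]
cv2.imwrite("pics/a18.png",np.hstack([cv2.resize(a[0][200:270,170:240],(400,400)),cv2.resize(a[1][130:210,150:230],(400,400))]))
E
```

```text
t: 29.7
position: [0.4217, 0.1059, 0.0367]
tool_rot: [-180.0, -0.0, -164.5]
contact_force: [-0.6, 0.8, 0.0]
width: 0.05
t: 30.37
position: [0.4223, 0.106, 0.0373]
tool_rot: [-180.0, 0.1, -164.5]
contact_force: [0.3, -1.2, 5.8]
width: 0.0239
t 30.37 pos [0.4223 0.106  0.0373] rot [-1.7999e+02  8.0000e-02 -1.6446e+02] w 0.0239 F [ 0.3 -1.2  5.8] j [ 14.1  17.7 -26.8  45.5  -0.   -1.4]
shift in cur axes [-0.0001 -0.      0.0003] | shift after turn [-0.0001 -0.      0.0003] | turn(rad) [-0.     0.001  0.001]
```

View pics/a18.png

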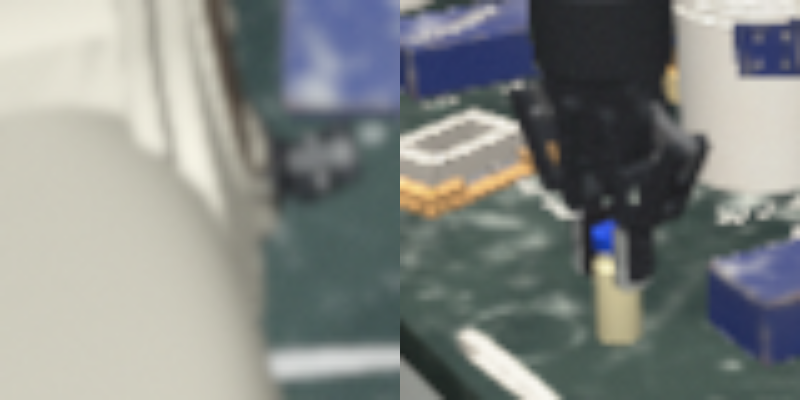

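```bash
python3 -m crank '[[0,0,-0.001,0,0,0],[0,0,-0.004,0,0,0],[0,0,-0.01,0,0,0],[0,0,-0.02,0,0,0],[0,0,-0.03,0,0,0],[0,0,-0.03,0,0,0],[0,0,-0.015,0,0,0],[0,0,0,0,0,0]]';python3 g.py .6303 -.2975 .147 195.5
```

```text
t: 31.13
position: [0.4241, 0.1066, 0.1504]
tool_rot: [180.0, 0.4, -164.5]
contact_force: [1.0, -0.3, -0.9]
width: 0.0239
t 31.13 pos [0.4241 0.1066 0.1504] rot [ 180.      0.4  -164.45] w 0.0239 F [ 1.  -0.3 -0.9] j [ 14.1   9.6 -17.5  62.4   0.   -1.4]
shift in cur axes [-0.0903 -0.4446  0.0041] | shift after turn [-0.0907 -0.4445  0.0034] | turn(rad) [0.    0.007 0.001]
```

```bash
python3 -m crank '[[-0.0033,-0.016,0,0,0,0],[-0.0062,-0.03,0,0,0,0],[-0.0075,-0.036,0,0,0,0],[-0.0075,-0.036,0,0,0,0],[-0.0075,-0.036,0,0,0,0],[-0.0075,-0.036,0,0,0,0],[-0.0075,-0.036,0,0,0,0],[-0.0075,-0.036,0,0,0,0]]';python3 -m crank '[[-0.0075,-0.036,0,0,0,0],[-0.0075,-0.036,0,0,0,0],[-0.0075,-0.036,0,0,0,0],[-0.0062,-0.03,0,0,0,0],[-0.005,-0.024,0,0,0,0],[-0.003,-0.014,0,0,0,0],[-0.0013,-0.006,0,0,0,0],[0,0,0,0,0,0]]';python3 -m crank '[[0,0,0.01,0,0,0],[0,0,0.01,0,0,0],[0,0,0.01,0,0,0],[0,0,0.01,0,0,0],[0,0,0.01,0,0,0],[0,0,0,0,0,0],[0,0,0,0,0,0],[0,0,0,0,0,0]]';python3 g.py .6303 -.2975 .08 195.5;python3 - <<'E'
from h import *
a=[np.ascontiguousarray(vision.snapshot(n)[:,:,::-1]) for n in("top","scene")]
cv2.imwrite("raw_scene3.png",a[1]);cv2.imwrite("raw_top3.png",a[0])
cv2.imwrite("pics/a19.png",np.hstack([cv2.resize(a[0][120:200,320:400],(400,400)),cv2.resize(a[1][190:270,310:390],(400,400),interpolation=cv2.INTER_CUBIC)]))
E
```

```text
t: 31.8
position: [0.544, -0.1334, 0.1453]
tool_rot: [179.9, -0.1, -164.5]
contact_force: [1.0, -0.3, 0.6]
width: 0.0237
t: 32.47
position: [0.6292, -0.298, 0.1446]
tool_rot: [179.9, -0.1, -164.6]
contact_force: [-0.3, 0.3, -0.3]
width: 0.024
t: 33.13
position: [0.63, -0.297, 0.0971]
tool_rot: [-180.0, 0.0, -164.5]
contact_force: [-0.9, -0.3, 0.2]
width: 0.024
t 33.13 pos [ 0.63   -0.297   0.0971] rot [-1.7998e+02  2.0000e-02 -1.6445e+02] w 0.024 F [-0.9 -0.3  0.2] j [-25.2  40.7  22.7  72.   -0.  -40.8]
shift in cur axes [-0.0002 -0.0005  0.0171] | shift after turn [-0.0002 -0.0005  0.0171] | turn(rad) [-0.     0.     0.001]
```

View pics/a19.png

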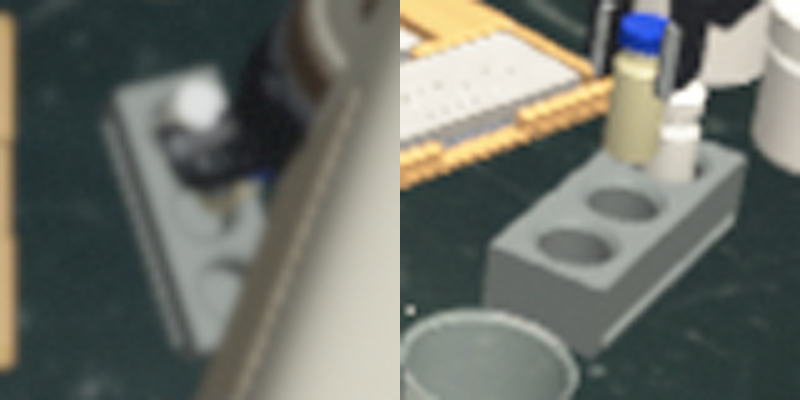

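```bash
python3 -c "
from h import *
print(proj('scene',[[.63,-.297,.06],[.6303,-.2975,.036],[.585,-.310,.036]]))
print(proj('top',[[.6303,-.2975,.036],[.585,-.310,.036],[.6756,-.285,.075]]))"
```

```text
[[355.39709802 220.35643914]
 [354.25671332 229.27968968]
 [344.59091111 237.65730102]]
[[360.70062647 160.79429303]
 [365.98047144 177.00648391]
 [359.42278419 140.22710328]]
```

```bash
python3 -m crank '[[0,0,0.006,0,0,0],[0,0,0.006,0,0,0],[0,0,0.005,0,0,0],[0,0,0.004,0,0,0],[0,0,0.004,0,0,0],[0,0,0.003,0,0,0],[0,0,0,0,0,0],[0,0,0,0,0,0]]';python3 g.py .6303 -.2975 .046 195.5
```

```text
t: 33.9
position: [0.6296, -0.297, 0.0685]
tool_rot: [180.0, -0.0, -164.5]
contact_force: [1.0, -1.3, -0.5]
width: 0.0241
t 33.9 pos [ 0.6296 -0.297   0.0685] rot [ 1.7998e+02 -3.0000e-02 -1.6446e+02] w 0.0241 F [ 1.  -1.3 -0.5] j [-25.3  41.8  20.5  68.7   0.  -40.8]
shift in cur axes [-0.0006 -0.0007  0.0225] | shift after turn [-0.0006 -0.0007  0.0225] | turn(rad) [ 0.    -0.     0.001]
```

```bash
python3 -m crank '[[-0.0005,-0.0005,0.004,0,0,0],[0,0,0.005,0,0,0],[0,0,0.004,0,0,0],[0,0,0.003,0,0,0],[0,0,0.002,0,0,0],[0,0,0.001,0,0,0],[0,0,0,0,0,0],[0,0,0,0,0,0]]';python3 g.py .6303 -.2975 .046 195.5;  python3 -m crank '[[0,0,0.001,0,0,0],[0,0,0.001,0,0,0],[0,0,0.0005,0,0,0],[0,0,0.0005,0,0,0],[0,0,0,0,0,0],[0,0,0,0,0,0],[0,0,0,0,0,0],[0,0,0,0,0,0]]';python3 g.py .6303 -.2975 .046 195.5
```

```text
t: 34.57
position: [0.6304, -0.2975, 0.0498]
tool_rot: [-180.0, 0.0, -164.5]
contact_force: [0.9, -0.9, 0.3]
width: 0.0236
t 34.57 pos [ 0.6304 -0.2975  0.0498] rot [-180.      0.   -164.46] w 0.0236 F [ 0.9 -0.9  0.3] j [-25.3  42.7  19.3  66.6  -0.  -40.8]
shift in cur axes [ 0.0001 -0.      0.0038] | shift after turn [ 0.0001 -0.      0.0038] | turn(rad) [-0.     0.     0.001]
t: 35.23
position: [0.6304, -0.2975, 0.0469]
tool_rot: [-180.0, 0.0, -164.5]
contact_force: [1.2, 0.7, -0.1]
width: 0.0241
t 35.23 pos [ 0.6304 -0.2975  0.0469] rot [-179.99    0.   -164.46] w 0.0241 F [ 1.2  0.7 -0.1] j [-25.3  42.9  19.1  66.2  -0.  -40.8]
shift in cur axes [ 0.0001 -0.      0.0009] | shift after turn [ 0.0001 -0.      0.0009] | turn(rad) [-0.     0.     0.001]
```

```bash
python3 -m crank '[[0,0,0.0005,0,0,0],[0,0,0.0005,0,0,0],[0,0,0.0005,0,0,0],[0,0,0.0005,0,0,0],[0,0,0,0,0,0],[0,0,0,0,0,0],[0,0,0,0,0,0],[0,0,0,0,0,0]]';python3 g.py .6303 -.2975 .046 195.5
```

```text
t: 35.9
position: [0.6305, -0.2975, 0.0454]
tool_rot: [-180.0, 0.0, -164.5]
contact_force: [-1.8, 0.7, 5.7]
width: 0.0241
t 35.9 pos [ 0.6305 -0.2975  0.0454] rot [-1.7998e+02  3.0000e-02 -1.6446e+02] w 0.0241 F [-1.8  0.7  5.7] j [-25.3  42.9  19.   66.    0.  -40.8]
shift in cur axes [ 0.0002  0.     -0.0006] | shift after turn [ 0.0002  0.     -0.0006] | turn(rad) [-0.     0.001  0.001]
```

```bash
python3 -m crank '[[0,0,0,0,0,0],[0,0,0,0,0,0],[0,0,0,0,0,0],[0,0,0,0,0,0],[0,0,-0.005,0,0,0],[0,0,-0.02,0,0,0],[0,0,-0.03,0,0,0],[0,0,-0.03,0,0,0]]' 0.05;python3 g.py .4658 -.1748 .11 195.5;python3 - <<'E'
from h import *
a=[np.ascontiguousarray(vision.snapshot(n)[:,:,::-1]) for n in("top","scene")]
cv2.imwrite("pics/a20.png",np.hstack([cv2.resize(a[0][120:200,320:400],(400,400)),cv2.resize(a[1][190:270,310:390],(400,400),interpolation=cv2.INTER_CUBIC)]))
E
```

```text
t: 36.57
position: [0.6294, -0.297, 0.1295]
tool_rot: [179.9, -0.1, -164.5]
contact_force: [1.2, -0.9, -0.1]
width: 0.05
t 36.57 pos [ 0.6294 -0.297   0.1295] rot [ 1.7988e+02 -1.4000e-01 -1.6446e+02] w 0.05 F [ 1.2 -0.9 -0.1] j [-25.3  39.7  25.9  76.4  -0.  -40.8]
shift in cur axes [0.1249 0.1615 0.0201] | shift after turn [0.125  0.1614 0.0195] | turn(rad) [ 0.002 -0.002  0.001]
```

View pics/a20.png

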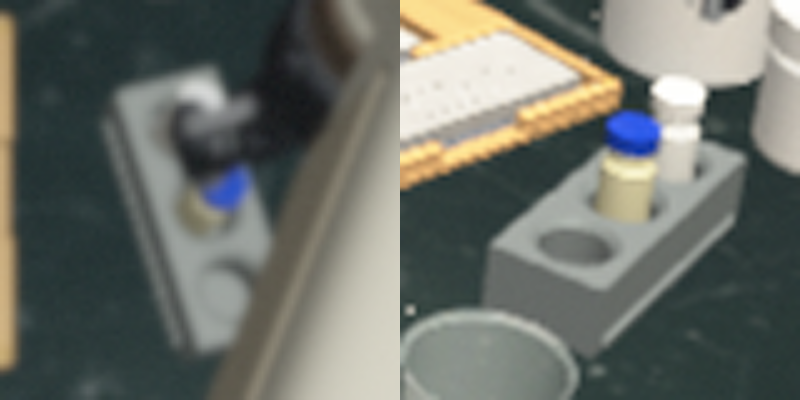

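```bash
python3 -m crank '[[0.01,0.013,0,0,0,0],[0.02,0.0256,0,0,0,0],[0.025,0.0322,0,0,0,0],[0.025,0.0322,0,0,0,0],[0.022,0.0284,0,0,0,0],[0.016,0.02,0,0,0,0],[0.0075,0.01,0,0,0,0],[0,0,0,0,0,0]]';python3 -m crank '[[0,0,0.01,0,0,0],[0,0,0.015,0,0,0],[0,0,0.012,0,0,0],[0,0,0.004,0,0,0],[0,0,0,0,0,0],[0,0,0,0,0,0],[0,0,0,0,0,0],[0,0,0,0,0,0]]';python3 g.py .4658 -.1748 .037 195.5;python3 - <<'E'
from h import *
a=[np.ascontiguousarray(vision.snapshot(n)[:,:,::-1]) for n in("top","scene")]
cv2.imwrite("pics/a21.png",np.hstack([cv2.resize(a[0][180:260,270:350],(400,400)),cv2.resize(a[1][170:250,230:310],(400,400),interpolation=cv2.INTER_CUBIC)]))
E
```

```text
t: 37.33
position: [0.4633, -0.1737, 0.1299]
tool_rot: [179.9, -0.1, -164.4]
contact_force: [0.2, 0.4, -0.4]
width: 0.0498
t: 38.0
position: [0.467, -0.1759, 0.0894]
tool_rot: [-179.9, 0.1, -164.5]
contact_force: [0.1, 0.5, -0.3]
width: 0.0501
t 38.0 pos [ 0.467  -0.1759  0.0894] rot [-1.7995e+02  7.0000e-02 -1.6447e+02] w 0.0501 F [ 0.1  0.5 -0.3] j [-20.6  19.9 -13.7  56.3  -0.  -36.2]
shift in cur axes [0.0009 0.0015 0.0524] | shift after turn [0.0009 0.0014 0.0524] | turn(rad) [-0.001  0.001  0.001]
```

View pics/a21.png

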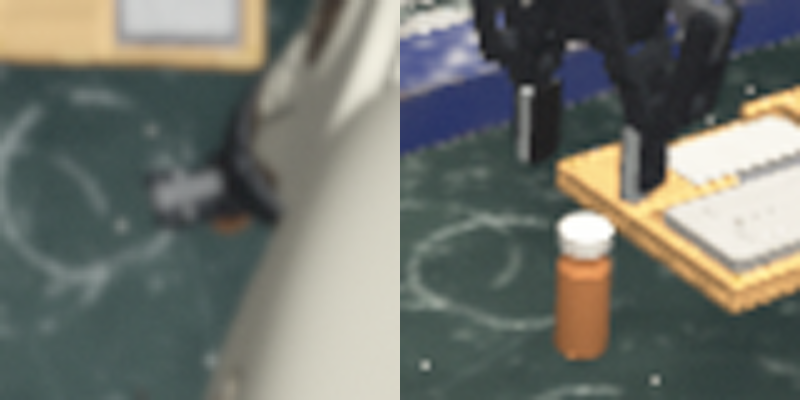

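```bash
python3 -m crank '[[0.0005,0.0008,0.006,0,0,0],[0,0,0.012,0,0,0],[0,0,0.012,0,0,0],[0,0,0.01,0,0,0],[0,0,0.006,0,0,0],[0,0,0.004,0,0,0],[0,0,0.002,0,0,0],[0,0,0,0,0,0]]';python3 -m crank '[[0,0,0,0,0,0],[0,0,0,0,0,0],[0,0,0,0,0,0],[0,0,0,0,0,0],[0,0,0,0,0,0],[0,0,0,0,0,0],[0,0,0,0,0,0],[0,0,0,0,0,0]]' 0.02 25;python3 g.py .4658 -.1748 .037 195.5;python3 -m crank '[[0,0,-0.001,0,0,0],[0,0,-0.004,0,0,0],[0,0,-0.01,0,0,0],[0,0,-0.02,0,0,0],[0,0,-0.03,0,0,0],[0,0,-0.02,0,0,0],[0,0,-0.01,0,0,0],[0,0,0,0,0,0]]';python3 g.py .585 -.310 .13 195.5;python3 - <<'E'
from h import *
a=[np.ascontiguousarray(vision.snapshot(n)[:,:,::-1]) for n in("top","scene")]
cv2.imwrite("pics/a22.png",np.hstack([cv2.resize(a[0][180:260,270:350],(400,400)),cv2.resize(a[1][150:250,230:330],(400,400),interpolation=cv2.INTER_CUBIC)]))
E
```

```text
t: 38.77
position: [0.4654, -0.1749, 0.0365]
tool_rot: [180.0, -0.0, -164.5]
contact_force: [-0.2, 0.4, -0.1]
width: 0.0498
t: 39.43
position: [0.4661, -0.1752, 0.0374]
tool_rot: [-179.9, 0.1, -164.5]
contact_force: [-0.3, -0.9, 4.5]
width: 0.0239
t 39.43 pos [ 0.4661 -0.1752  0.0374] rot [-1.7995e+02  6.0000e-02 -1.6447e+02] w 0.0239 F [-0.3 -0.9  4.5] j [-20.6  23.5 -17.5  48.9  -0.  -36.1]
shift in cur axes [0.0002 0.0004 0.0004] | shift after turn [0.0002 0.0004 0.0004] | turn(rad) [-0.001  0.001  0.001]
t: 40.1
position: [0.4673, -0.1755, 0.1347]
tool_rot: [-179.8, 0.3, -164.5]
contact_force: [0.7, 0.3, -0.5]
width: 0.024
t 40.1 pos [ 0.4673 -0.1755  0.1347] rot [-179.82    0.26 -164.46] w 0.024 F [ 0.7  0.3 -0.5] j [-20.6  17.2 -10.2  62.4   0.  -36.1]
shift in cur axes [-0.0774 -0.1611  0.0055] | shift after turn [-0.0775 -0.161   0.0047] | turn(rad) [-0.003  0.004  0.001]
```

View pics/a22.png

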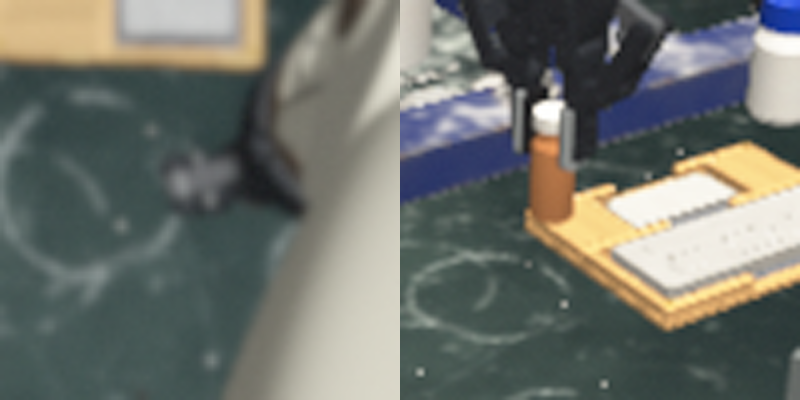

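```bash
python3 -m crank '[[-0.006,-0.0124,0,0,0,0],[-0.0125,-0.0257,0,0,0,0],[-0.016,-0.0329,0,0,0,0],[-0.016,-0.0329,0,0,0,0],[-0.014,-0.0288,0,0,0,0],[-0.0095,-0.0195,0,0,0,0],[-0.0046,-0.0095,0,0,0,0],[0,0,0,0,0,0]]';python3 -m crank '[[0,0,0.008,0,0,0],[0,0,0.012,0,0,0],[0,0,0.01,0,0,0],[0,0,0.004,0,0,0],[0,0,0,0,0,0],[0,0,0,0,0,0],[0,0,0,0,0,0],[0,0,0,0,0,0]]';python3 g.py .585 -.310 .07 195.5;python3 - <<'E'
from h import *
a=[np.ascontiguousarray(vision.snapshot(n)[:,:,::-1]) for n in("top","scene")]
cv2.imwrite("pics/a23.png",np.hstack([cv2.resize(a[0][120:200,320:400],(400,400)),cv2.resize(a[1][190:270,310:390],(400,400),interpolation=cv2.INTER_CUBIC)]))
E
```

```text
t: 40.87
position: [0.5846, -0.311, 0.1283]
tool_rot: [179.9, -0.2, -164.6]
contact_force: [-1.2, 0.7, -0.6]
width: 0.0236
t: 41.53
position: [0.5851, -0.3098, 0.0988]
tool_rot: [-179.9, 0.1, -164.5]
contact_force: [-0.1, 0.1, -0.0]
width: 0.0241
t 41.53 pos [ 0.5851 -0.3098  0.0988] rot [-1.7993e+02  7.0000e-02 -1.6445e+02] w 0.0241 F [-0.1  0.1 -0. ] j [-27.9  36.5  15.4  68.8   0.  -43.4]
shift in cur axes [ 0.0002 -0.0002  0.0288] | shift after turn [ 0.0001 -0.0002  0.0288] | turn(rad) [-0.001  0.001  0.001]
```

View pics/a23.png

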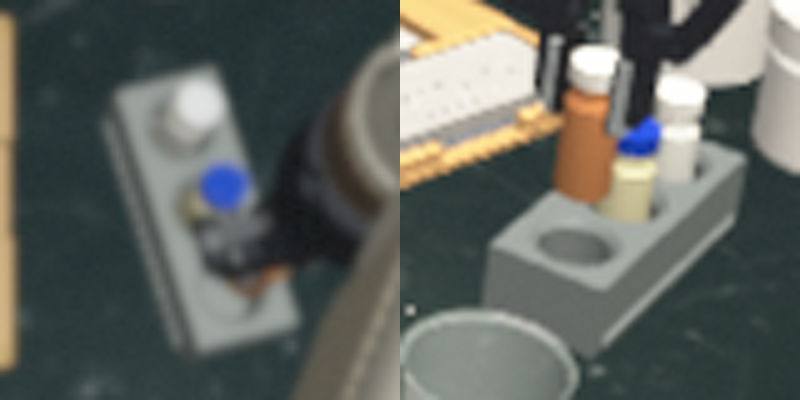

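```bash
python3 -m crank '[[0,0,0.006,0,0,0],[0,0,0.007,0,0,0],[0,0,0.006,0,0,0],[0,0,0.005,0,0,0],[0,0,0.004,0,0,0],[0,0,0.002,0,0,0],[0,0,0,0,0,0],[0,0,0,0,0,0]]';python3 g.py .585 -.310 .046 195.5; python3 -m crank '[[0,0,0.004,0,0,0],[0,0,0.005,0,0,0],[0,0,0.004,0,0,0],[0,0,0.003,0,0,0],[0,0,0.002,0,0,0],[0,0,0.001,0,0,0],[0,0,0,0,0,0],[0,0,0,0,0,0]]';python3 g.py .585 -.310 .0455 195.5
```

```text
t: 42.3
position: [0.5846, -0.3096, 0.0677]
tool_rot: [180.0, -0.0, -164.5]
contact_force: [-0.2, -0.8, -0.2]
width: 0.0237
t 42.3 pos [ 0.5846 -0.3096  0.0677] rot [ 1.7999e+02 -1.0000e-02 -1.6446e+02] w 0.0237 F [-0.2 -0.8 -0.2] j [-27.9  37.9  13.   65.1  -0.  -43.4]
shift in cur axes [-0.0003 -0.0005  0.0217] | shift after turn [-0.0003 -0.0005  0.0217] | turn(rad) [ 0.    -0.     0.001]
t: 42.97
position: [0.5846, -0.3097, 0.0488]
tool_rot: [-180.0, 0.0, -164.5]
contact_force: [0.2, 0.0, 0.8]
width: 0.0239
t 42.97 pos [ 0.5846 -0.3097  0.0488] rot [-180.      0.   -164.46] w 0.0239 F [0.2 0.  0.8] j [-27.9  38.9  11.8  62.9  -0.  -43.4]
shift in cur axes [-0.0003 -0.0004  0.0033] | shift after turn [-0.0003 -0.0004  0.0033] | turn(rad) [-0.     0.     0.001]
```

```bash
python3 -m crank '[[0,0,0.001,0,0,0],[0,0,0.0008,0,0,0],[0,0,0.0006,0,0,0],[0,0,0.0006,0,0,0],[0,0,0.0005,0,0,0],[0,0,0,0,0,0],[0,0,0,0,0,0],[0,0,0,0,0,0]]';python3 g.py .585 -.310 .0455 195.5
```

```text
t: 43.63
position: [0.5846, -0.3096, 0.0454]
tool_rot: [-180.0, 0.0, -164.5]
contact_force: [-1.1, -0.8, 0.4]
width: 0.0239
t 43.63 pos [ 0.5846 -0.3096  0.0454] rot [-1.7999e+02  1.0000e-02 -1.6446e+02] w 0.0239 F [-1.1 -0.8  0.4] j [-27.9  39.   11.5  62.5   0.  -43.4]
shift in cur axes [-0.0003 -0.0004 -0.0001] | shift after turn [-0.0003 -0.0004 -0.0001] | turn(rad) [-0.     0.     0.001]
```

```bash
python3 -m crank '[[0,0,0.0005,0,0,0],[0,0,0,0,0,0],[0,0,0,0,0,0],[0,0,0,0,0,0],[0,0,0,0,0,0],[0,0,0,0,0,0],[0,0,0,0,0,0],[0,0,0,0,0,0]]';python3 g.py .585 -.310 .0455 195.5;python3 -m crank '[[0,0,0,0,0,0],[0,0,0,0,0,0],[0,0,0,0,0,0],[0,0,0,0,0,0],[0,0,-0.005,0,0,0],[0,0,-0.02,0,0,0],[0,0,-0.03,0,0,0],[0,0,-0.03,0,0,0]]' 0.045;python3 -m crank '[[0,0,-0.03,0,0,0],[0.02,0.01,-0.02,0,0,0],[0.03,0.02,0,0,0,0],[0.035,0.02,0,0,0,0],[0.035,0.02,0,0,0,0],[0.035,0.02,0,0,0,0],[0.035,0.02,0,0,0,0],[0.02,0.01,0,0,0,0]]'
```

```text
t: 44.3
position: [0.5847, -0.3097, 0.0454]
tool_rot: [-180.0, 0.0, -164.5]
contact_force: [-1.7, 0.7, 6.0]
width: 0.0237
t 44.3 pos [ 0.5847 -0.3097  0.0454] rot [-1.7998e+02  3.0000e-02 -1.6446e+02] w 0.0237 F [-1.7  0.7  6. ] j [-27.9  39.   11.5  62.5   0.  -43.4]
shift in cur axes [-0.0002 -0.0004 -0.0001] | shift after turn [-0.0002 -0.0004 -0.0001] | turn(rad) [-0.     0.001  0.001]
t: 44.97
position: [0.5836, -0.3092, 0.1296]
tool_rot: [179.9, -0.1, -164.5]
contact_force: [-0.1, -0.2, 0.6]
width: 0.0447
t: 45.63
position: [0.3459, -0.2484, 0.1798]
tool_rot: [179.9, -0.1, -164.5]
contact_force: [0.5, 0.2, -0.5]
width: 0.0451
```

```bash
python3 -m crank '[[0,0.02,0,0,0,0],[0,0.03,0,0,0,0],[0,0.03,0,0,0,0],[0,0.03,0,0,0,0],[0,0.03,0,0,0,0],[0,0.01,0,0,0,0],[0,0,0,0,0,0],[0,0,0,0,0,0]]';python3 - <<'E'
from fit import *
I={n:np.ascontiguousarray(vision.snapshot(n)[:,:,::-1]) for n in("top","scene")}
a=I["top"],I["scene"]
cv2.imwrite("pics/z1.png",cv2.resize(a[0],(800,600)));cv2.imwrite("pics/z2.png",cv2.resize(a[1],(800,600)))
cv2.imwrite("pics/z3.png",np.hstack([cv2.resize(a[0][110:210,260:360],(400,400)),cv2.resize(a[1][170:290,270:390],(400,400))]))
for nm,p,w,l,z in (("gauge",(.645,-.149,90),.06,.17,.019),("scraper",(.6466,-.0785,90),.038,.09,.012),("applicator",(.44,.367,-70),.05,.084,.028)):
    print(nm,fit(p,w,l,z,I),*[fit(p,w,l,z,{n:I[n]}) for n in I])
E
```

```text
t: 46.3
position: [0.3106, -0.1059, 0.1804]
tool_rot: [-179.9, 0.1, -164.4]
contact_force: [1.0, 0.6, -0.9]
width: 0.0451
gauge (array([ 0.6441, -0.1502]), np.float64(88.59), np.float64(-179.9)) (array([ 0.6455, -0.1493]), np.float64(89.01), np.float64(-75.3)) (array([ 0.6433, -0.1508]), np.float64(88.63), np.float64(-114.9))
scraper (array([ 0.6474, -0.0778]), np.float64(88.66), np.float64(-193.6)) (array([ 0.6474, -0.0784]), np.float64(89.83), np.float64(-82.7)) (array([ 0.6478, -0.0766]), np.float64(86.78), np.float64(-113.8))
applicator (array([0.4398, 0.3672]), np.float64(-70.18), np.float64(-201.5)) (array([0.4533, 0.3722]), np.float64(-70.45), np.float64(-94.5)) (array([0.4392, 0.3663]), np.float64(-70.11), np.float64(-116.6))
```

View pics/z1.png

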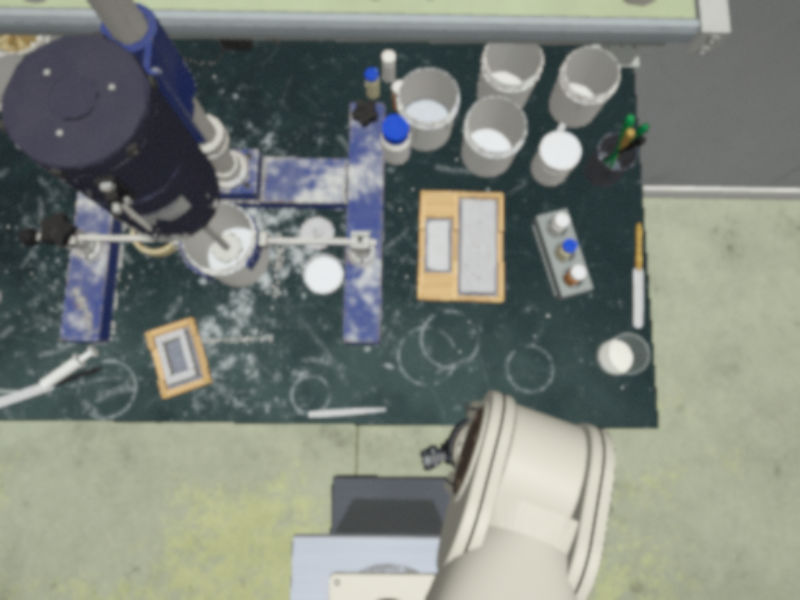

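View pics/z2.png

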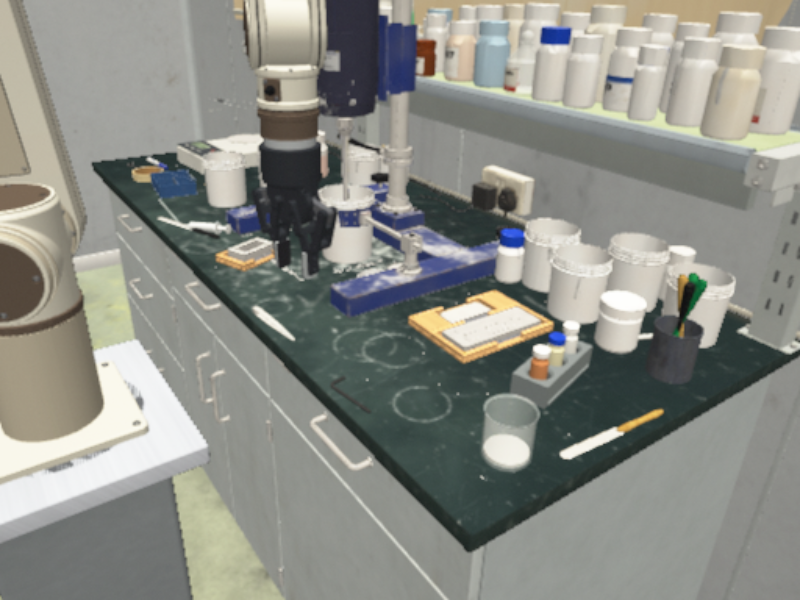

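View pics/z3.png

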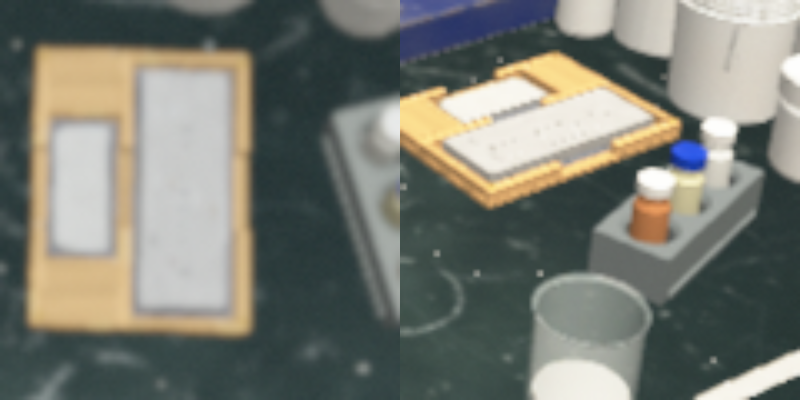

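```bash
python3 -c "
from cell import order
print(order.job_done())"
```

```text
the job is handed in; nothing more can be done
None
```

All five pieces are put away, and I handed the job in at about 46 s of the 131 s allowed. I placed them in the order you gave: gauge, scraper, applicator, vial_a in the rack's middle well, then vial_b in its end well.

- **Seating:** each piece went down until the wrist sensor showed a light touch at the expected floor height. The readings stayed below about 8 N.
- **Last pictures:** both cameras show the gauge and scraper flat in their pockets, the applicator inside its pocket, and both vials upright in the wells. The beaker looks unmoved, and the gripper is well clear of everything.
- **Fitted positions:** both cameras put the gauge and scraper within about 2 mm of their pocket centres. The scene camera does the same for the applicator.
- **One check disagreed:** the fit from the top camera alone put the applicator about 14 mm off. I think it locked onto the block's edge, because the picture itself shows the frame with clear space all round it, so I trusted the scene camera and the combined fit. I did not resolve the difference further.

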